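# Hang the indicator bottle holder on its stand and load it

### The job

Set up the indicator holder for a titration. First hang the empty blue bottle holder on the stand: bring its back plate in sideways from the stand's left, behind the two brass stud heads, so that its two open slots slide over the studs, and let it down until both studs sit in the upward ends of the slots. Then stand the dropper bottle with the red cap upright in the hung holder, and leave the other bottles and the glassware where they are.

Things in the scene. Friction and masses are not known exactly. Their poses are not given: they have to be found in the camera images.
- stand: fixed bench stand: dark grey base 150 (x) x 110 (y) x 14 mm, origin at its centre on the bench, its front faces its own -x. Aluminium upright 36 wide (y), 10 thick, up to z = 148 mm, front face at x = +26. Two brass-headed studs (stud_low, stud_up), one above the other, stand out of that face towards -x at y = 0. Nothing stands above the upright
- stud_low (a point): lower stud, on its axis half-way between upright and head, 96 mm above the bench; axes as the stand's. Steel shank 7 mm diameter, 8.5 mm long from the upright's face to the brass head; head 16 mm diameter, 8.2 mm thick, its back rim bevelled. The holder's 4 mm plate goes in that 8.5 mm gap
- stud_up (a point): upper stud, the same, 136 mm above the bench, right above the lower one
- holder: loose blue sheet-metal bottle holder, 0.2 to 0.33 kg, standing on the bench. Origin at the middle of its underside; x towards its back plate, y to its left seen from the front, z up. Back plate 4 mm thick, y -42 to +42, 102 high, middle at x = +39. In front of it a shelf 53 wide out to x = -41 with an 18 mm fence. Two L-slots open at the plate's -y edge
- grip_tab (a point): middle of the black grip tab on top of the holder's back plate, for grasping from above: 10 mm thick (holder x), 38 wide (y), 36 high (z 109 to 145 mm of the holder), centre at holder x = +39, y = 0, z = 127. Axes as the holder's
- seat_low (a point): where the hung lower stud's axis lies in the lower slot: holder x 39, y -10, z 46 mm; axes as the holder's. The slot enters at the plate's edge y -42 between rounded lips, runs level (12 mm high, middle z 36) to y -4.8, then turns up in a leg 10.5 wide (middle y -10). A stud enters sideways, runs 32 mm in, and the holder is let down 10 mm
- seat_up (a point): the same in the upper slot, 40 mm higher: holder x 39, y -10, z 86 mm. Hung on both studs, the holder has the stand's yaw, its underside is 50 mm above the bench, held by its weight alone; it may lean forward up to 4 degrees
- pocket (a point): middle of the bottle's place on top of the shelf: holder x = -14.5, y = 0, z = 4 mm; the fence leaves 47 x 47 mm there and is 14 mm high above the shelf
- dropper_1_mid (a point): centre (half-way up) of the brown dropper bottle with the RED cap and teat: 37 mm diameter, 96 mm high, body straight up to about 50 mm, cap and teat 23 mm wide from 62 mm up; 0.09 kg; stands upright loose on the bench
- dropper_0_mid (a point): centre of the brown dropper bottle with a black cap, same size; stays where it is
- dropper_2_mid (a point): centre of the white dropper bottle with a black cap, same size; stays where it is
- beaker: glass beaker, 59 mm wide and 71 high, partly filled look, origin at the centre of its underside; stays where it is
- wash_bottle: wash bottle with red cap and spout, 148 mm high, standing far right; stays where it is
Not all that is in view belongs to the job. Of the things shaped like the holder, the blue one is meant.

How it is judged:
On the way, in this order (a step that is already met when the one before it is completed fails the run):
1. the empty holder hangs on both studs by its slots, released and at rest (distance between seat_low and stud_low below 0.007 m and distance between seat_up and stud_up below 0.007 m and contact force between the fingers and holder below 0.1 N and linear speed of holder below 0.02 m/s), for 0.2 s.
2. the red-capped dropper bottle stands upright in the holder's fenced place (horizontal distance between dropper_1_mid and pocket below 0.012 m and z of dropper_1_mid in the frame of pocket between 0.042 and 0.054 m and angle between dropper_1_mid's own z axis and vertical below 0.15 rad), for 0.2 s.
At the end, for the whole second after the job is handed in: the holder hangs at rest with both studs in the upper ends of its slots (each seat within 7 mm of its stud), and the red-capped dropper bottle stands at rest on its shelf inside the fence (centre within 12 mm of the middle of the place, base on the shelf, tilt under 0.15 rad) (all of step 2 and distance between seat_low and stud_low below 0.007 m and distance between seat_up and stud_up below 0.007 m and linear speed of each of holder, dropper_1 below 0.02 m/s); the robot touches nothing.
It fails at once if another dropper bottle is pushed away (more than 30 mm) or tipped (distance of any of dropper_0_mid, dropper_2_mid from where it was at the start of the episode above 0.03 m).
It fails at once if the beaker or the wash bottle is pushed away (more than 30 mm) or tipped (distance of any of beaker, wash_bottle from where it was at the start of the episode above 0.03 m or angle between any of beaker, wash_bottle's own z axis and vertical above 0.5 rad).
It fails at once if the red-capped bottle is laid over or turned over (angle between dropper_1_mid's own z axis and vertical above 1 rad).
It also fails if it takes over 69 s, if anything falls off the work surface, if the arm or the gripper's body presses on something with over 40 N, if the wrist force passes 120 N, or if a joint passes its speed limit or range.

### The arm

A 7-joint arm with a two-finger parallel gripper is mounted at the origin on a cart in front of the work surface, level with it; the furniture and walls round the work are solid. World frame = base frame: x ahead of the robot, y to its left, z up, the work surface at z = 0. Lengths are in m, angles in rad, forces in N, time in s.
With the tool pointing down it reaches from about 0.4 to 0.85 m from the base axis. Payload 10.4 kg.
Tool frame: the origin (TCP) lies midway between the tips of the shut fingers; the grasp point (between the pads) lies 19 mm behind it; y points along the fingers, x is the direction in which the jaws open and shut, and the axes are right-handed (so a half turn about y gives the same grasp; the last joint's range is limited). The gripper opens to 87 mm and grips with 3 to 60 N. Pads are 19 mm wide; open, the fingers measure 117 mm over their backs; the gripper's body (75 mm by 190 mm) begins 51 mm behind the grasp point.
Start: joints at [1.316, 0.332, -0.065, 1.46, 0.022, 1.35, -0.088], TCP at [0.144, -0.608, 0.223] pointing down, gripper open.
Joint ranges: [-2.6, 2.6], [-0.5, 2.12], [-1.47, 1.34], [0.16, 2.42], [-1.27, 4.41], [0.06, 2.06], [-2.6, 2.6]. Speed limits (rad/s): [2.22, 2.22, 2.79, 2.79, 3.14, 3.14, 3.14].

### API

Orientations are given as a unit quaternion [x, y, z, w].
In Python, from bench import r gives the robot as it stands. The module is installed in compiled form; this text tells all that it offers.
- The arm moves only by the tool arm_command, never from a script. Its argument "deltas" is one flat list of numbers, 6 for each row, row after row: the shift along the tool's x, y, z in m, then the turn, a rotation vector about the tool's x, y, z in degrees. In form: [tx, ty, tz, ax, ay, az, tx, ty, tz, ax, ay, az, ...]. A call has 1 to 8 rows; each row is the pose to reach, as a shift and turn from the pose commanded when the call began, along the tool's axes at that moment; what a row does not reach only later rows make up. A row lasts 1/8 s, in which the tool goes at most 62.5 mm and 10.7 degrees, less where a joint would pass 70% of its speed; a pose out of reach is approached as far as the arm can. A call with a gripper value outside its range is refused whole. "hand" is the opening, from 0 (shut) to 1 (fully open), set as the call begins (left out, the last holds). The fingers move at their own pace and stop on an object; "grip_force" is the grip in N (left out, the last holds). Time passes only in rows, so rows that repeat a pose let the fingers close. It gives the time, the measured TCP pose, the force and the opening at its end, in the units of the state.
- r.read_state(): the state, without advancing time (a new reading comes with each control period).
- r.camera(name): name is "scene" or "top" or "wrist"; returns a dict with "image" (480x640x3 uint8, red, green, blue), "intrinsics" (3x3 intrinsics, pixels), "world_from_camera" (4x4, takes a point from camera to world coordinates); the wrist camera has in their place "hand_eye" (4x4, takes a point from camera to tool coordinates, whose origin is the TCP and whose axes are the tool frame's). Camera axes: x right, y down, z forward; pixel columns grow to the right and rows downward; lengths in m; the calibration is good to about 2 mm. A picture is of the moment at which its call begins: read the wrist's pose just before it. There is no depth.
- r.close_job(): hands the job in, once; it reports no verdict.
Trained networks look in a picture, given as the dict that the camera call returned (one of the last four; its "shot" number tells which), for a name from the list of things; names that differ only in an ending like _2 or _b are one class to them, and where a whole thing is asked for, a point or a joint stands for the part that bears it (a point fixed in the world has none). Each returns a list of dicts, best first, with "conf" (0 to 1); they miss things now and then, are a little off and sometimes report something else, mostly with a low value. They report only what shows in the picture. A call takes as long as a camera call. They do not tell look-alikes from the thing itself.
- r.boxes_of(picture, query): "centre" ([row, column] in pixels, amid what is visible of it).
- r.regions_of(picture, query): "region" (480x640 bool, what is visible of it) and "centre" ([row, column] in pixels, amid what is visible of it).
The state is a dict: "time": time; "joint_positions": joint angles; "joint_vel": joint speeds; "joint_torque": joint torques, N m; "ee_pos": TCP position; "eef_rot": TCP orientation; "ft_force": force on the tool from outside, world axes, zero at the start; "torque": the same for the moment, N m; "width": finger opening in m.
Only numpy, scipy, OpenCV 4.12 (cv2) and the standard library are available. Lean on these libraries where they do the work, as an engineer would, in place of code of your own. Each camera call takes 0.05 s, during which the arm holds its last target.

## Working session

There is one attempt and no reset: what is moved stays moved. The work goes in short steps, Python scripts to look and compute and a tool call to move; the robot and the scene stay as the last step left them, time stands still between calls to the robot, and variables do not carry over. Pictures are saved under pics/ and viewed, and the job is handed in when it is done.

Besides the shell and the picture viewer there is one more tool, called after "Emit:" as a command line: name --argument value ..., lists and objects as JSON in quotes. arm_command: Moves the arm, as the interface text tells. Its arguments: {"type":"object","properties":{"deltas":{"type":"array","items":{"type":"number"}},"hand":{"type":"number"},"grip_force":{"type":"number"}},"required":["deltas"]}

```bash
mkdir -p pics; ls
cat > h.py <<'E'
import numpy as np, cv2
from bench import r
from scipy.spatial.transform import Rotation as R
def save(c,n): cv2.imwrite('pics/%s.png'%n, cv2.cvtColor(c['image'],cv2.COLOR_RGB2BGR))
def T_tool(s):
    T=np.eye(4);T[:3,:3]=R.from_quat(s['eef_rot']).as_matrix();T[:3,3]=s['ee_pos'];return T
def ray(K,T,rc):
    d=np.linalg.inv(K)@np.array([rc[1],rc[0],1.]);d=T[:3,:3]@d
    return T[:3,3],d/np.linalg.norm(d)
def tri(rays):
    A=np.zeros((3,3));b=np.zeros(3)
    for o,d in rays:
        P=np.eye(3)-np.outer(d,d);A+=P;b+=P@o
    p=np.linalg.solve(A,b)
    return p,[np.linalg.norm((np.eye(3)-np.outer(d,d))@(p-o))*1e3 for o,d in rays]
def atz(rayy,z):
    o,d=rayy;return o+d*(z-o[2])/d[2]
def proj(K,T,p):
    q=np.linalg.inv(T)@np.append(p,1);u=K@q[:3];return np.array([u[1]/u[2],u[0]/u[2]])
E
python3 - <<'E'
from h import *
s=r.read_state();print(s)
names=["stand","stud_low","stud_up","holder","grip_tab","dropper_1_mid","beaker","wash_bottle","pocket","seat_low","seat_up"]
for c in ["scene","top","wrist"]:
    p=r.camera(c);save(p,c+"0")
    T=p.get("world_from_camera");
    if T is None:T=T_tool(s)@p["hand_eye"]
    print(c,T[:3].round(3).tolist(),p["intrinsics"].tolist())
    for n in names:
        try:print(n,[(np.round(b["centre"]).tolist(),round(b["conf"],2)) for b in r.boxes_of(p,n)][:5])
        except Exception as e:print(n,e)
print(r.read_state()['time'])
E
```

```text
pics
{'time': 0.0, 'joint_positions': array([ 1.31641282,  0.33283885, -0.06468458,  1.46096992,  0.02154652,
        1.34993363, -0.08846142]), 'joint_vel': array([ 1.21037825e-03, -9.75091398e-04,  1.07696513e-04,  8.69833223e-04,
        1.87067786e-03, -5.41300767e-04, -2.10406463e-05]), 'joint_torque': array([-1.13784794e-03, -6.23242950e+01,  2.40759202e-02, -3.89909542e+01,
       -6.14338880e-02,  3.93756072e-02,  1.21135731e-04]), 'ee_pos': array([ 0.14347716, -0.60788373,  0.22176087]), 'eef_rot': array([-0.55415652,  0.43922945, -0.43841111,  0.55478261]), 'ft_force': array([-0.28657707, -0.04138646,  0.06398017]), 'torque': array([0.00474078, 0.0196573 , 0.00441014]), 'width': 0.087118448274871}
scene [[0.514, -0.349, 0.783, -0.945], [-0.858, -0.204, 0.472, -0.79], [-0.005, -0.915, -0.404, 0.873]] [[604.10271846586, 0.0, 322.4594340759216], [0.0, 604.10271846586, 233.3484448501465], [0.0, 0.0, 1.0]]
stand [([273.0, 374.0], 0.81), ([292.0, 414.0], 0.53)]
stud_low [([274.0, 373.0], 0.63)]
stud_up [([271.0, 373.0], 0.57)]
holder [([227.0, 163.0], 0.96)]
grip_tab [([229.0, 16
[... 636 characters left out ...]
tab [([212.0, 171.0], 0.93), ([243.0, 259.0], 0.92), ([256.0, 417.0], 0.59)]
dropper_1_mid [([287.0, 421.0], 0.65), ([242.0, 259.0], 0.24)]
beaker [([255.0, 416.0], 0.83)]
wash_bottle [([285.0, 486.0], 0.9)]
pocket [([238.0, 262.0], 0.9), ([215.0, 172.0], 0.87)]
seat_low [([242.0, 261.0], 0.96), ([209.0, 170.0], 0.69)]
seat_up [([245.0, 262.0], 0.77)]
wrist [[0.229, -0.935, -0.272, 0.217], [-0.973, -0.221, -0.062, -0.59], [-0.002, 0.279, -0.96, 0.385]] [[342.18394546003304, 0.0, 317.6981334928299], [0.0, 342.18394546003304, 240.62999018140576], [0.0, 0.0, 1.0]]
stand []
stud_low []
stud_up []
holder []
grip_tab []
dropper_1_mid []
beaker []
wash_bottle []
pocket []
seat_low []
seat_up []
1.8
```

View pics/scene0.png

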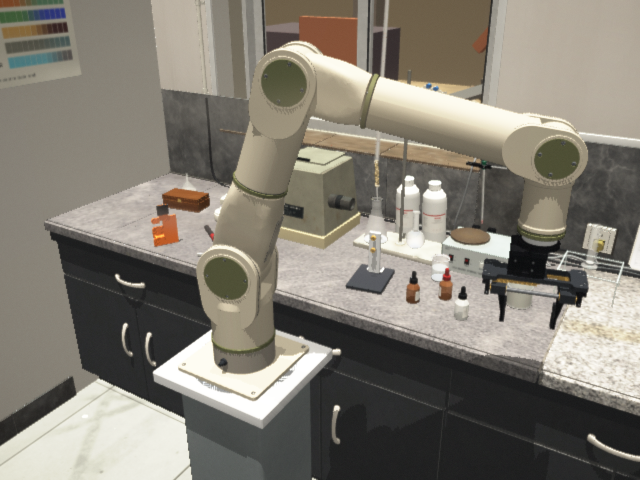

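View pics/top0.png

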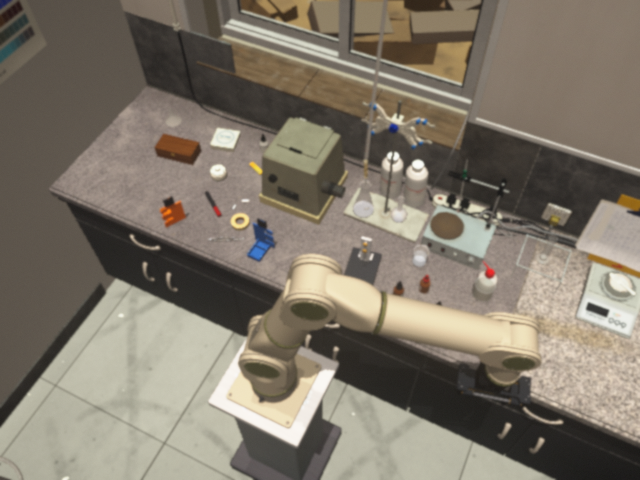

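View pics/wrist0.png

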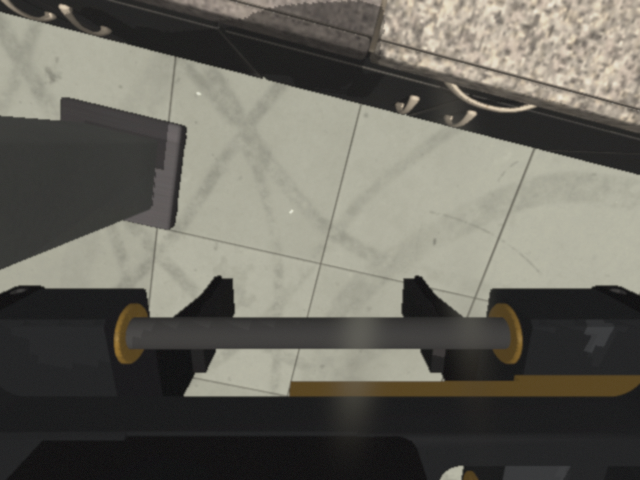

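Run:
```python
from h import *
import json
s=r.read_state();print(R.from_quat(s['eef_rot']).as_matrix().round(3))
p=r.camera("wrist");print(p["hand_eye"].round(4))
a=cv2.imread('pics/scene0.png')[190:330,60:580];cv2.imwrite('pics/sc_crop.png',cv2.resize(a,(800,215*1),interpolation=cv2.INTER_CUBIC))
a=cv2.imread('pics/scene0.png')
cv2.imwrite('pics/sc_c1.png',cv2.resize(a[190:290,100:233],(798,600),interpolation=cv2.INTER_CUBIC))
cv2.imwrite('pics/sc_c2.png',cv2.resize(a[220:340,330:490],(800,600),interpolation=cv2.INTER_CUBIC))
a=cv2.imread('pics/top0.png')
cv2.imwrite('pics/tp_c1.png',cv2.resize(a[180:330,150:350],(800,600),interpolation=cv2.INTER_CUBIC))
cv2.imwrite('pics/tp_c2.png',cv2.resize(a[200:350,320:520],(800,600),interpolation=cv2.INTER_CUBIC))
```

```text
[[ 0.23   0.     0.973]
 [-0.973 -0.     0.23 ]
 [ 0.    -1.     0.   ]]
[[ 1.000e+00 -4.000e-04 -6.000e-04 -8.000e-04]
 [ 5.000e-04 -2.785e-01  9.604e-01 -1.628e-01]
 [-5.000e-04 -9.604e-01 -2.785e-01  7.600e-02]
 [ 0.000e+00  0.000e+00  0.000e+00  1.000e+00]]
```

View pics/tp_c1.png

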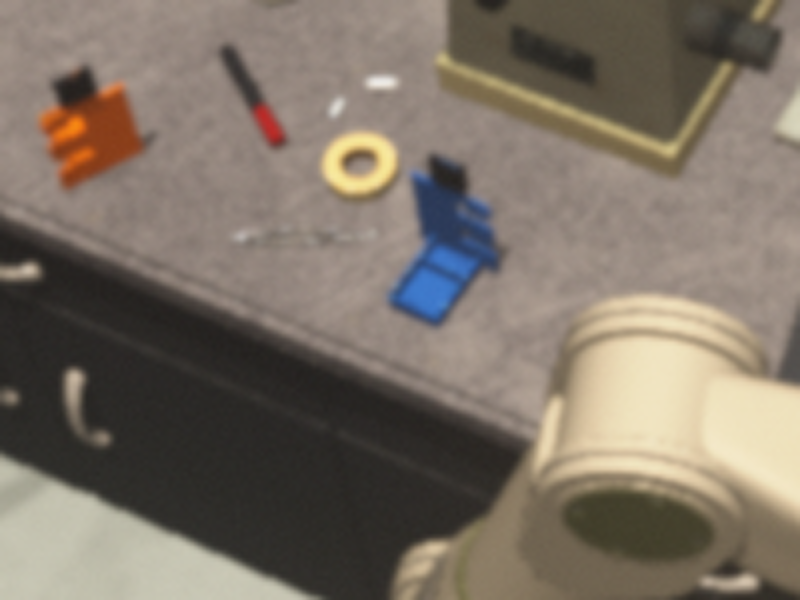

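View pics/tp_c2.png

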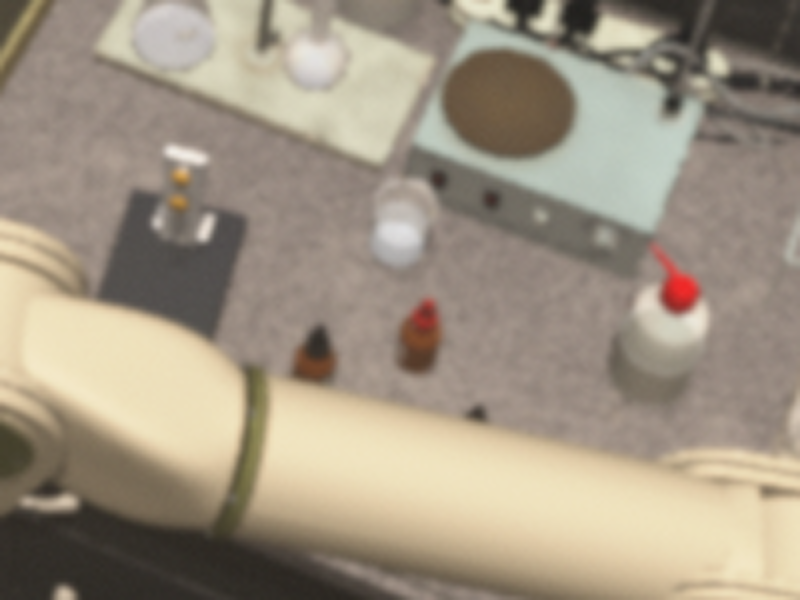

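View pics/sc_c2.png

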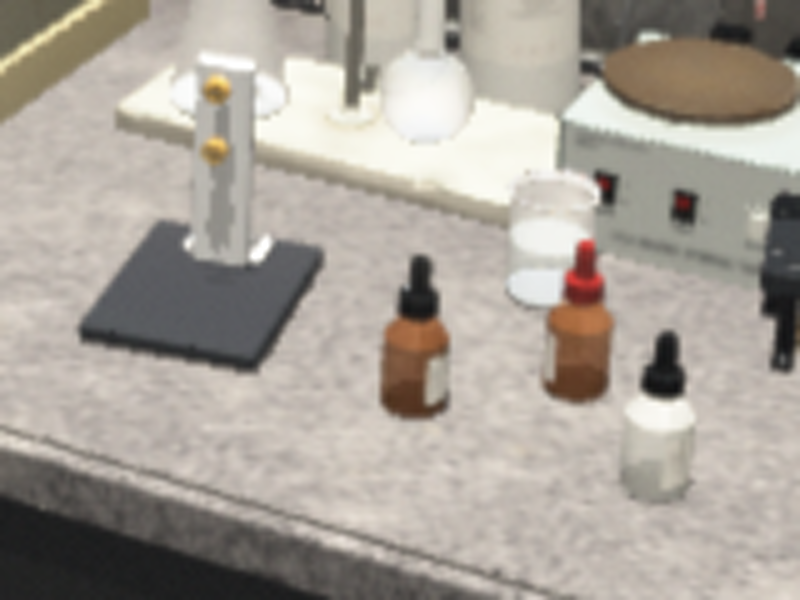

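Run:
```python
from h import *
t=r.camera("top");K=t["intrinsics"];T=t["world_from_camera"]
for n,rc,z in [("tab",(225,262),.127),("holder",(246,262),.02),("stand",(263,363),.02),("studup",(241,367),.136),("d1",(283,425),.048),("beaker",(256,419),.035),("wash",(280,486),.07),("d0",(287,399),.07),("d2",(303,439),.07)]:
    print(n,atz(ray(K,T,rc),z).round(3))
```

```text
tab [0.452 0.288 0.127]
holder [0.433 0.288 0.02 ]
stand [ 0.526 -0.077  0.02 ]
studup [ 0.544 -0.078  0.136]
d1 [ 0.527 -0.309  0.048]
beaker [ 0.631 -0.249  0.035]
wash [ 0.615 -0.496  0.07 ]
d0 [ 0.46  -0.237  0.07 ]
d2 [ 0.461 -0.381  0.07 ]
```

```bash
cat >> h.py <<'E'
def plan(P,q,rows=8,s=None,pre=None):
    """deltas rows for straight path to world pos P quaternion/matrix Rm"""
    s=s or r.read_state();T=T_tool(s);Rm=q
    dp=T[:3,:3].T@(np.array(P)-T[:3,3]);rv=R.from_matrix(T[:3,:3].T@Rm).as_rotvec(degrees=True)
    print("delta",np.round(dp,4).tolist(),"rot",np.round(rv,2).tolist(),"dist",np.linalg.norm(dp).round(3))
def down(yaw):
    """tool pointing down; tool z axis horizontal at world angle yaw"""
    z=np.array([np.cos(yaw),np.sin(yaw),0]);y=np.array([0,0,-1.]);x=np.cross(y,z);return np.stack([x,y,z],1)
E
python3 - <<'E'
from h import *
t=r.camera("top");K=t["intrinsics"];T=t["world_from_camera"]
pts=[atz(ray(K,T,(180+v/4,150+u/4)),.018)[:2] for u,v in [(390,300),(437,323),(480,262)]]
print(np.round(pts,3)); a=pts[1]-pts[0];b=pts[2]-pts[1]
print(np.degrees(np.arctan2(a[1],a[0])),np.degrees(np.arctan2(b[1],b[0])),np.linalg.norm(a),np.linalg.norm(b))
# stand base
pts=[atz(ray(K,T,(200+v/4,320+u/4)),.014)[:2] for u,v in [(133,192),(245,217),(212,335)]]
print(np.round(pts,3)); a=pts[1]-pts[0];b=pts[1]-pts[2]
print(np.degrees(np.arctan2(a[1],a[0])),np.degrees(np.arctan2(b[1],b[0])),np.linalg.norm(a),np.linalg.norm(b))
# arc helper rows from current to az 
s=r.read_state();T0=T_tool(s)
def rows(azs,rad,z,yaws):
    out=[]
    for a,rr,zz,y in zip(azs,rad,z,yaws):
        P=np.array([rr*np.cos(a),rr*np.sin(a),zz]);dp=T0[:3,:3].T@(P-T0[:3,3]);rv=R.from_matrix(T0[:3,:3].T@down(y)).as_rotvec(degrees=True)
        out.append(np.round(np.r_[dp,rv],3).tolist())
    return out
a=-1.339+np.arange(1,9)*np.radians(5.7)
for o in rows(a,np.linspace(.61,.5,8),np.linspace(.24,.3,8),a):print(o)
E
```

```text
[[0.376 0.317]
 [0.373 0.266]
 [0.448 0.263]]
-93.5437079608767 -2.2247632004968225 0.05093072362656931 0.07543905523611986
[[ 0.574 -0.017]
 [ 0.593 -0.12 ]
 [ 0.465 -0.142]]
-79.46635003501424 9.858572363191701 0.10509480619839141 0.12950990783370975
[-0.018, -0.017, 0.061, -0.006, 84.299, 0.003]
[-0.042, -0.026, 0.117, -0.006, 78.599, 0.003]
[-0.072, -0.035, 0.17, -0.005, 72.899, 0.004]
[-0.106, -0.043, 0.218, -0.005, 67.199, 0.004]
[-0.144, -0.052, 0.261, -0.005, 61.499, 0.004]
[-0.185, -0.06, 0.299, -0.005, 55.799, 0.004]
[-0.229, -0.069, 0.331, -0.004, 50.099, 0.004]
[-0.275, -0.077, 0.357, -0.004, 44.399, 0.005]
```

Emit:
arm_command --deltas '[-0.325,-0.08,0.443,0,-75,0,-0.325,-0.08,0.443,0,-75,0,-0.325,-0.08,0.443,0,-75,0,-0.325,-0.08,0.443,0,-75,0,-0.325,-0.08,0.443,0,-75,0,-0.325,-0.08,0.443,0,-75,0,-0.325,-0.08,0.443,0,-75,0,-0.325,-0.08,0.443,0,-75,0]'

```text
time: 2.95
ee_pos: [0.4656, -0.2302, 0.2953]
eef_rot: [0.707, -0.009, 0.01, -0.707]
ft_force: [2.0, -1.4, -0.4]
width: 0.0873
```

Run:
```python
from h import *
s=r.read_state();print(s['time'],s['ee_pos'].round(3),R.from_quat(s['eef_rot']).as_matrix().round(3).tolist(),s['joint_positions'].round(2))
plan([0.5,-0.19,0.3],down(np.radians(88)))
```

```text
2.95 [ 0.466 -0.23   0.295] [[1.0, 0.001, 0.027], [-0.027, -0.001, 1.0], [0.001, -1.0, -0.001]] [ 0.87  0.1  -0.54  1.6   0.05  1.46  0.3 ]
delta [0.0333, -0.0048, 0.0412] rot [0.04, 0.43, 0.04] dist 0.053
```

Emit:
arm_command --deltas '[0.033,0,0.041,0,0,0,0.033,0,0.041,0,0,0,0.033,0,0.041,0,0,0]'

```text
time: 3.32
ee_pos: [0.4986, -0.1923, 0.2945]
eef_rot: [0.707, -0.011, 0.011, -0.707]
ft_force: [-0.6, 0.3, 0.1]
width: 0.0874
```

Run:
```python
from h import *
import pickle
s=r.read_state();print(s['time'],s['ee_pos'].round(3),R.from_quat(s['eef_rot']).as_matrix().round(3).tolist())
out={}
for c in ["wrist","scene","top"]:
    p=r.camera(c);save(p,c+"1")
    p=dict(p);p['T']=p.get("world_from_camera") if c!="wrist" else T_tool(s)@p["hand_eye"];out[c]=p
pickle.dump(out,open('v1.pkl','wb'))
a=cv2.imread('pics/scene1.png');cv2.imwrite('pics/sc1_c1.png',cv2.resize(a[190:340,100:300],(800,600),interpolation=cv2.INTER_CUBIC))
```

```text
3.325 [ 0.499 -0.192  0.294] [[1.0, -0.0, 0.03], [-0.03, -0.0, 1.0], [-0.0, -1.0, -0.0]]
```

View pics/wrist1.png

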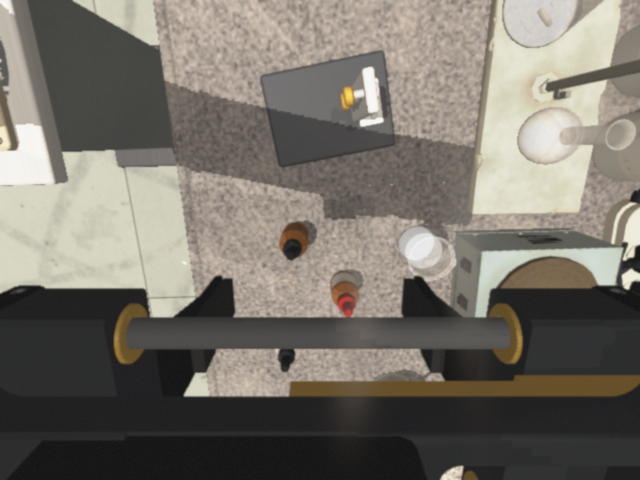

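View pics/scene1.png

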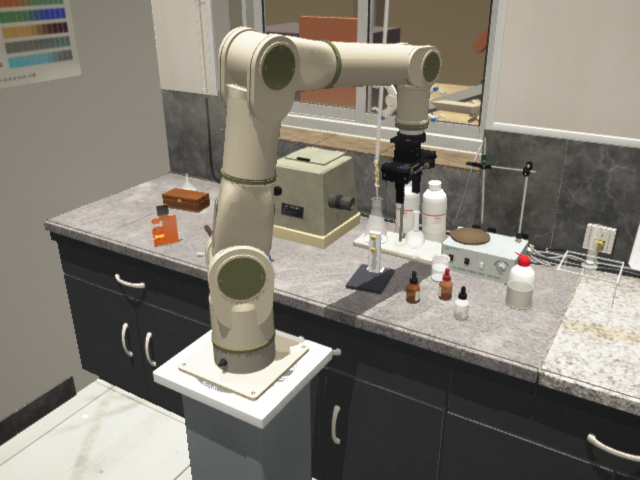

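Emit:
arm_command --deltas '[0,0.04,0.03,0,0,0,0,0.08,0.06,0,0,0,0,0.08,0.06,0,0,0,0,0.08,0.06,0,0,0]'

```text
time: 3.98
ee_pos: [0.5007, -0.1333, 0.2154]
eef_rot: [0.707, -0.011, 0.011, -0.707]
ft_force: [0.1, -0.3, 0.4]
width: 0.0866
```

```bash
cat >> h.py <<'E'
import pickle
def snap(tag,cams=("wrist",)):
    s=r.read_state();print(s['time'],s['ee_pos'].round(4),s['width'])
    out={}
    for c in cams:
        p=r.camera(c);save(p,c+tag)
        p=dict(p);p['T']=p.get("world_from_camera") if c!="wrist" else T_tool(s)@p["hand_eye"];out[c]=p
    pickle.dump(out,open('v%s.pkl'%tag,'wb'));return out,s
def crop(src,dst,u0,v0,w,f):
    a=cv2.imread('pics/%s.png'%src)[v0:v0+int(w*.75),u0:u0+w];cv2.imwrite('pics/%s.png'%dst,cv2.resize(a,None,fx=f,fy=f,interpolation=cv2.INTER_CUBIC))
E
python3 - <<'E'
from h import *
snap('2')
crop('wrist1','w1c',250,40,160,5)
E
```

```text
3.975 [ 0.5007 -0.1333  0.2154] 0.08657233342419748
```

View pics/wrist2.png

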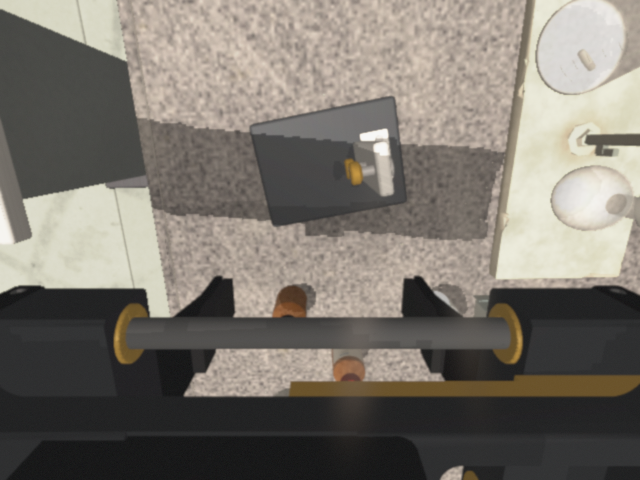

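View pics/w1c.png

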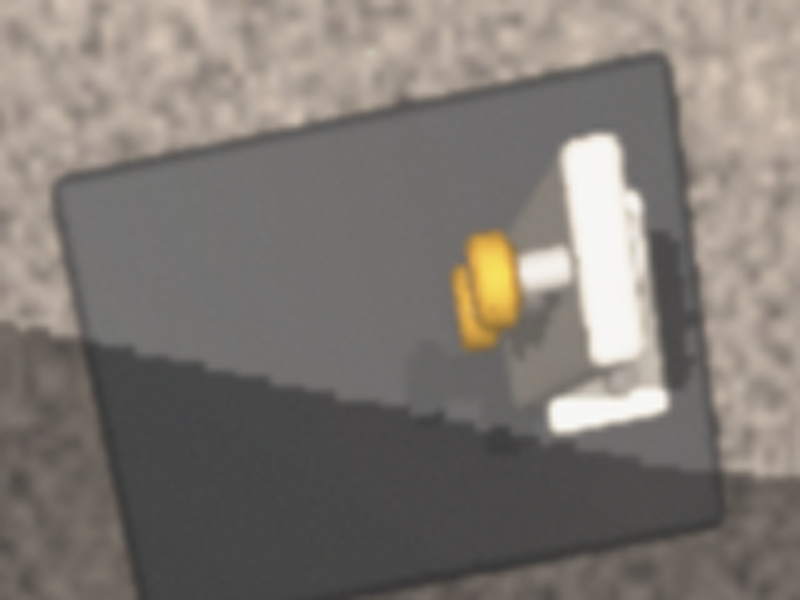

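Run:
```python
from h import *
crop('wrist2','w2c',245,90,180,4)
```

```text
(no output)
```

View pics/w2c.png

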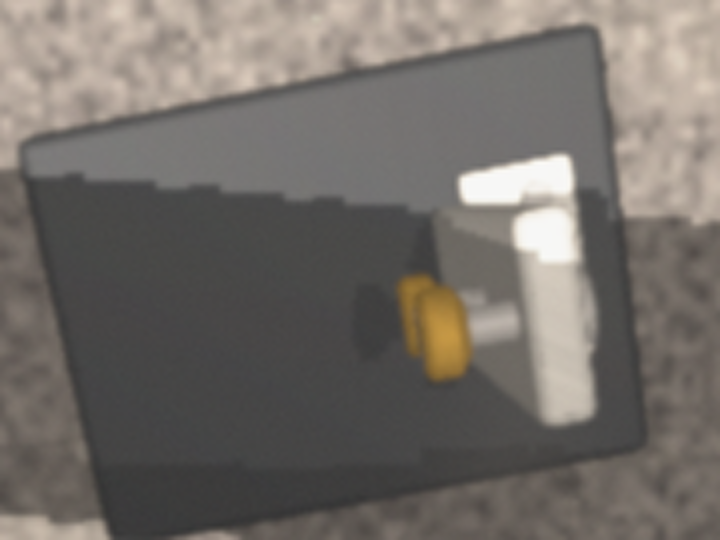

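```bash
cat > fitstand.py <<'E'
from h import *
from scipy.optimize import least_squares
b=[(-75,55,14),(75,55,14),(75,-55,14),(-75,-55,14)]
u=[(26,18,148),(36,18,148),(36,-18,148),(26,-18,148)]
st=[(26-8.5-4.1,0,136)]
M=np.array(b+u+st)/1e3
O={'1':[(261.4,76.6),(383.6,51.4),(394.4,144),(281,165),(362.6,68),(374.2,66.4),(379,111),(368,112.6),(348.6,95.6)],
'2':[(250.5,125.75),(394.3,97),(406.8,201.8),(272.5,225),(373.5,143.7),(387.5,141.3),(394.3,193.8),(380.5,196),(356,173)]}
V={k:pickle.load(open('v%s.pkl'%k,'rb'))['wrist'] for k in O}
def world(p,m): return R.from_euler('z',p[2]).apply(m)+np.array([p[0],p[1],p[3] if len(p)>3 else 0])
def res(p,keys=O):
    e=[]
    for k in keys:
        W=world(p,M)
        e.append([proj(V[k]['intrinsics'],V[k]['T'],w)[::-1] for w in W]-np.array(O[k]))
    return np.concatenate(e)
for keys in (['1'],['2'],['1','2']):
  for n in (3,4):
    f=least_squares(lambda p:res(p,keys).ravel(),[.53,-.08,.17,0][:n]);p=f.x
    print(keys,p[:2].round(4),np.degrees(p[2]).round(2),p[3:].round(4),"rms",np.sqrt((f.fun**2).mean()).round(2))
print(f.fun.reshape(-1,2).round(1).tolist())
E
python3 fitstand.py
```

```text
['1'] [ 0.5155 -0.0801] 8.76 [] rms 1.54
['1'] [ 0.5171 -0.0783] 8.79 [-0.0146] rms 0.68
['2'] [ 0.5152 -0.0801] 8.65 [] rms 1.48
['2'] [ 0.5166 -0.0807] 8.57 [-0.0094] rms 0.67
['1', '2'] [ 0.5154 -0.0801] 8.7 [] rms 1.52
['1', '2'] [ 0.5164 -0.08  ] 8.66 [-0.0078] rms 1.03
[[-0.8, -1.1], [0.8, -1.1], [1.0, 1.4], [-1.1, 2.2], [-0.6, 1.6], [-0.5, 0.9], [0.4, 1.1], [-0.0, 1.7], [0.6, 1.4], [-0.2, -1.7], [0.9, -1.6], [0.4, 0.1], [1.0, 1.2], [-0.7, -0.8], [0.1, -1.3], [-0.1, -0.8], [-0.6, -0.4], [0.2, -1.3]]
```

Emit:
arm_command --deltas '[-0.01,-0.03,0.06,0,0,0,-0.025,-0.05,0.12,0,0,0,-0.04,-0.07,0.18,0,0,0,-0.055,-0.07,0.24,0,0,0,-0.07,-0.07,0.3,0,0,0,-0.07,-0.07,0.3,0,0,0,-0.07,-0.07,0.3,0,0,0]'

```text
time: 4.9
ee_pos: [0.4404, 0.1695, 0.2853]
eef_rot: [0.707, -0.01, 0.011, -0.707]
ft_force: [0.3, -1.4, 0.1]
width: 0.0871
```

Run:
```python
from h import *
v,s=snap('3')
for n in ["holder","grip_tab"]:
    print(n,[(b['centre'],b['conf']) for b in r.boxes_of(v['wrist'],n)])
```

```text
4.9 [0.4404 0.1695 0.2853] 0.08712329472795796
holder [([100.2, 303.9], 0.7), ([474.2, 455.9], 0.39)]
grip_tab [([96.6, 303.2], 0.66), ([474.5, 456.8], 0.29)]
```

View pics/wrist3.png

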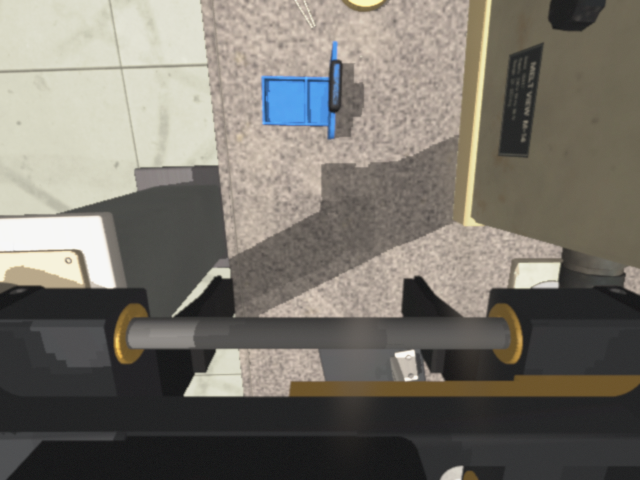

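Emit:
arm_command --deltas '[0,0.04,0.03,0,0,0,0,0.06,0.06,0,0,0,0,0.06,0.06,0,0,0,0,0.06,0.06,0,0,0]'

```text
time: 5.55
ee_pos: [0.4422, 0.2288, 0.2248]
eef_rot: [0.707, -0.011, 0.011, -0.707]
ft_force: [0.1, 0.2, 0.3]
width: 0.0869
```

Run:
```python
from h import *
snap('4')
crop('wrist3','w3c',250,30,120,6)
crop('wrist4','w4c',240,60,160,5)
```

```text
5.55 [0.4422 0.2288 0.2248] 0.08687556483399313
```

View pics/w3c.png

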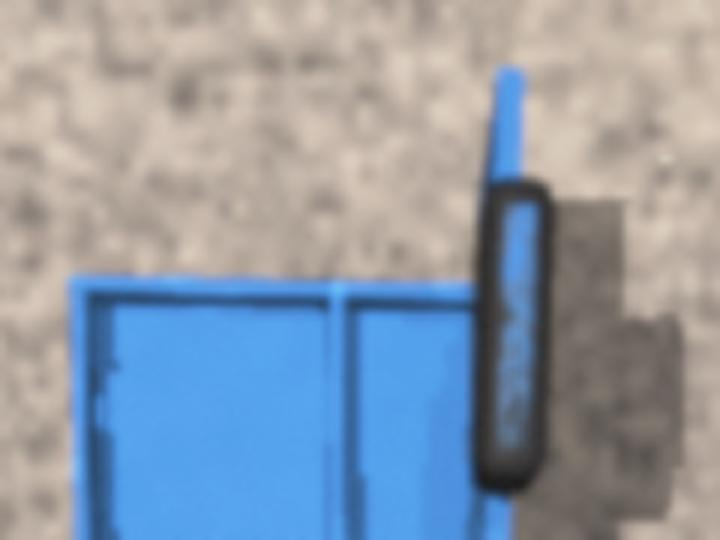

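View pics/wrist4.png

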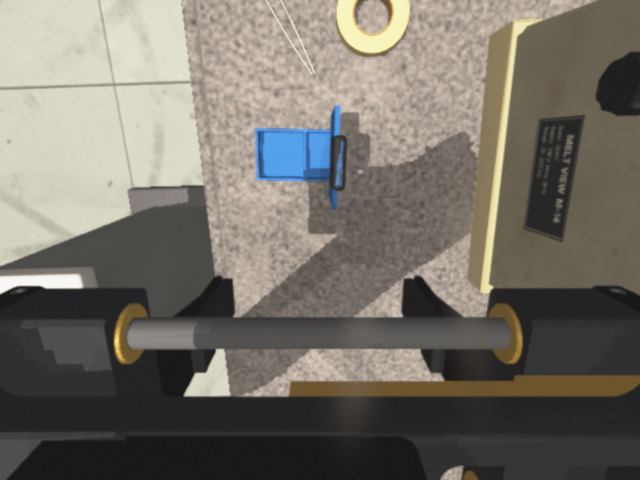

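View pics/w4c.png

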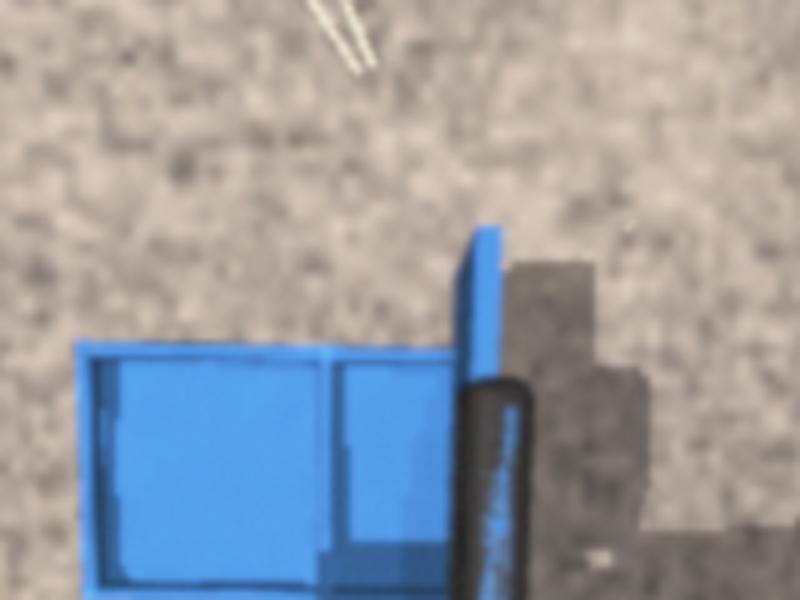

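Run:
```python
from h import *
crop('wrist3','w3c',250,35,140,5)
crop('wrist4','w4c',245,95,160,5)
```

```text
(no output)
```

View pics/w3c.png

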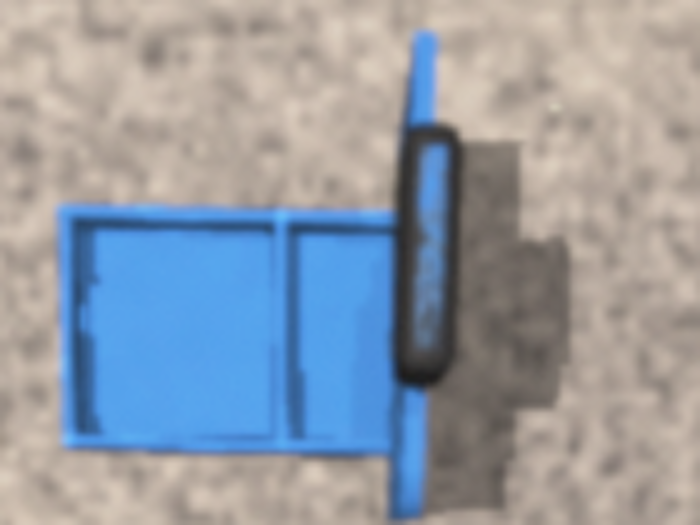

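View pics/w4c.png

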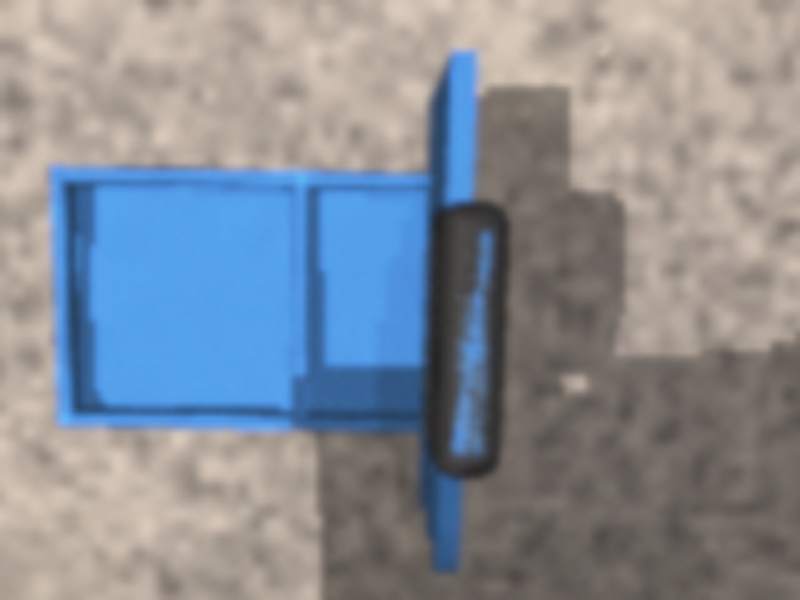

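```bash
cat > fithold.py <<'E'
from h import *
from scipy.optimize import least_squares
M=np.array([(-41,26.5,18),(-41,-26.5,18),(39,42,102),(39,-42,102),(39,19,145),(39,-19,145)])/1e3
O={'3':[(262,76.4),(263.4,124.4),(334.8,42),(331.4,138.4),(337,60),(334.4,111.6)],
'4':[(255.2,128.6),(257.4,180),(337.8,105.6),(334.2,209.4),(340,135.6),(337.6,190.2)]}
V={k:pickle.load(open('v%s.pkl'%k,'rb'))['wrist'] for k in O}
def world(p,m): return R.from_euler('z',p[2]).apply(m)+np.array([p[0],p[1],p[3] if len(p)>3 else 0])
def res(p,keys=O):
    return np.concatenate([[proj(V[k]['intrinsics'],V[k]['T'],w)[::-1] for w in world(p,M)]-np.array(O[k]) for k in keys])
for keys in (['3'],['4'],['3','4']):
  for n in (3,4):
    f=least_squares(lambda p:res(p,keys).ravel(),[.43,.28,.0,0][:n]);p=f.x
    print(keys,p[:2].round(4),np.degrees(p[2]).round(2),p[3:].round(4),"rms",np.sqrt((f.fun**2).mean()).round(2), "tab",world(p,np.array([.039,0,.127])).round(4))
print(f.fun.reshape(-1,2).round(1).tolist())
for i in range(6):
    print(tri([ray(V[k]['intrinsics'],V[k]['T'],O[k][i][::-1]) for k in O]))
s=r.read_state();print(s['ee_pos'],R.from_quat(s['eef_rot']).as_matrix().round(3).tolist())
E
python3 fithold.py
```

```text
['3'] [0.4196 0.292 ] -3.15 [] rms 0.69 tab [0.4585 0.2899 0.127 ]
['3'] [0.4196 0.2925] -3.1 [-0.0035] rms 0.61 tab [0.4585 0.2904 0.1235]
['4'] [0.4195 0.2927] -2.75 [] rms 0.74 tab [0.4585 0.2908 0.127 ]
['4'] [0.4196 0.2925] -2.79 [-0.0054] rms 0.32 tab [0.4585 0.2906 0.1216]
['3', '4'] [0.4195 0.2924] -2.92 [] rms 0.8 tab [0.4585 0.2904 0.127 ]
['3', '4'] [0.4196 0.2926] -2.92 [-0.0047] rms 0.5 tab [0.4585 0.2906 0.1223]
[[-0.2, -0.0], [-0.4, 0.1], [-0.0, 1.0], [0.5, 0.5], [-0.6, 0.2], [0.5, -1.5], [0.4, -0.4], [-0.2, -0.3], [-0.2, 0.1], [-0.0, 0.7], [-0.1, -0.4], [0.4, 0.1]]
(array([0.3804107 , 0.32058727, 0.01684024]), [np.float64(0.25456199341075586), np.float64(0.2545619934107993)])
(array([0.37821297, 0.26820523, 0.01662628]), [np.float64(0.09749657810806577), np.float64(0.09749657810803102)])
(array([0.46051355, 0.3322002 , 0.10220593]), [np.float64(0.06324960983151572), np.float64(0.06324960983136625)])
(array([0.45622914, 0.24912347, 0.09639871]), [np.float64(0.24459267715259128), np.float64(0.24459267715248673)])
(array([0.45963138, 0.30927001, 0.14239576]), [np.float64(0.20030264012364066), np.float64(0.20030264012366097)])
(array([0.45753288, 0.27087481, 0.13453076]), [np.float64(0.07782377532797147), np.float64(0.07782377532790963)])
[0.44237374 0.22868977 0.22505153] [[0.999, 0.001, 0.032], [-0.032, -0.0, 0.999], [0.001, -1.0, -0.0]]
```

Emit:
arm_command --deltas '[0.007,0.0,0.031,0,1.1,0,0.0141,0.0,0.0623,0,1.1,0,0.0141,0.02,0.0623,0,1.1,0,0.0141,0.06,0.0623,0,1.1,0,0.0141,0.1,0.0623,0,1.1,0,0.0141,0.115,0.0623,0,1.1,0,0.0141,0.115,0.0623,0,1.1,0]'

```text
time: 6.48
ee_pos: [0.4575, 0.2909, 0.1094]
eef_rot: [0.707, -0.018, 0.017, -0.707]
ft_force: [-0.8, 0.3, 0.8]
width: 0.0869
```

Run:
```python
from h import *
snap('5',('wrist','scene','top'))
s=r.read_state();print(R.from_quat(s['eef_rot']).as_matrix().round(3).tolist())
plan([.4585,.2905,.11],down(np.radians(90-2.9)))
```

```text
6.475 [0.4575 0.2909 0.1094] 0.08687228990033295
[[0.999, 0.002, 0.05], [-0.05, 0.001, 0.999], [0.002, -1.0, 0.001]]
delta [0.0002, 0.0011, -0.0017] rot [-0.05, 0.06, 0.12] dist 0.002
```

View pics/wrist5.png

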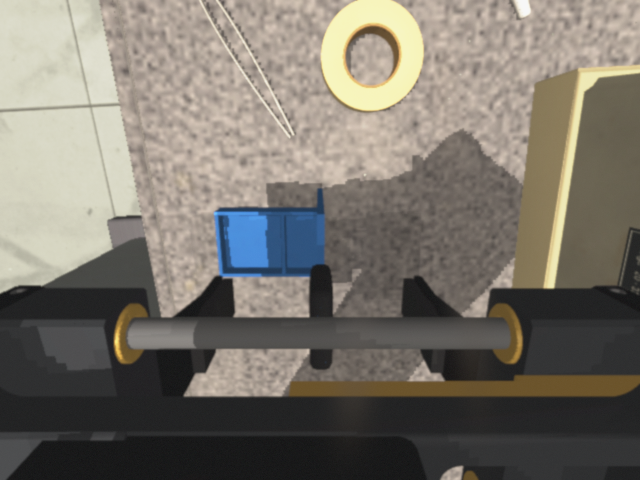

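Emit:
arm_command --deltas '[0,0,0,0,0,0,0,0,0,0,0,0,0,0,0,0,0,0,0,0,0,0,0,0,0,0,0,0,0,0,0,0,0,0,0,0]' --hand 0 --grip_force 45

```text
time: 7.38
ee_pos: [0.4574, 0.2919, 0.1095]
eef_rot: [0.707, -0.017, 0.017, -0.707]
ft_force: [0.7, -0.0, -0.9]
width: 0.0349
```

Emit:
arm_command --deltas '[0,0,0,0,0,0,0,0,0,0,0,0,0,0,0,0,0,0,0,0,0,0,0,0]'

```text
time: 7.88
ee_pos: [0.4575, 0.2918, 0.1095]
eef_rot: [0.707, -0.017, 0.017, -0.707]
ft_force: [0.5, -0.7, -2.0]
width: 0.0097
```

Run:
```python
from h import *
s=r.read_state();print(s['time'],s['ee_pos'],s['width'],s['ft_force'])
```

```text
7.875 [0.45750292 0.29183688 0.10947292] 0.009726980349214005 [ 0.52128502 -0.70353377 -1.957315  ]
```

```bash
cat > joint.py <<'E'
from h import *
from scipy.optimize import least_squares
import contextlib,io
with contextlib.redirect_stdout(io.StringIO()):
    import fitstand as fs, fithold as fh
from scipy.spatial.transform import Rotation as R
def Tc(V,p):
    C=np.eye(4);C[:3,:3]=R.from_rotvec(p[3:6]).as_matrix();C[:3,3]=p[:3]
    return V['T']@C
def world(p,m): return R.from_euler('z',p[2]).apply(m)+np.array([p[0],p[1],0])
def fun(p,withprior=True):
    e=[]
    for mod,pp in ((fs,p[:3]),(fh,p[3:6])):
        for k in mod.O:
            V=mod.V[k];W=world(pp,mod.M)
            e.append(((np.array([proj(V['intrinsics'],Tc(V,p[6:]),w)[::-1] for w in W])-np.array(mod.O[k]))/0.7).ravel())
    g=world(p[3:6],np.array([.039,0,.127]))
    xd=np.array([np.cos(p[5]),np.sin(p[5])])
    e.append([(g[:2]-[.4575,.2918])@xd/.0004])
    e.append(p[6:9]/.002);e.append(p[9:12]/.01)
    return np.concatenate(e)
f=least_squares(fun,np.r_[.516,-.08,.15,.42,.292,-.05,np.zeros(6)],loss='soft_l1',x_scale=np.r_[np.ones(6)*.01,np.ones(6)*.001])
p=f.x;print("stand",p[:2].round(4),np.degrees(p[2]).round(2),"holder",p[3:5].round(4),np.degrees(p[5]).round(2),"cam",(p[6:9]*1e3).round(2),np.degrees(p[9:]).round(2))
C=np.linalg.inv(f.jac.T@f.jac);print("sd",(np.sqrt(np.diag(C))[:6]*1e3).round(2))
e=f.fun[:60]*.7;print(e.reshape(-1,2).round(1).tolist())
print("tab",world(p[3:6],np.array([.039,0,.127])).round(4),"stud",world(p[:3],np.array([.02175,0,.096])).round(4))
E
python3 joint.py
```

```text
stand [ 0.5151 -0.0799] 8.8 holder [0.4185 0.2924] -2.57 cam [-1.6   0.56 -6.59] [-0.26  0.13 -0.09]
sd [0.53 2.34 8.   0.41 2.39 7.62]
[[-1.4, -2.0], [0.7, -2.1], [0.9, 0.8], [-1.5, 1.7], [-0.6, 1.2], [-0.4, 0.4], [0.5, 0.9], [0.0, 1.5], [0.6, 1.0], [-0.9, -2.1], [0.8, -2.1], [0.3, -0.1], [0.6, 1.1], [-0.6, -0.4], [0.3, -0.9], [-0.0, -0.2], [-0.5, 0.3], [0.2, -0.8], [-0.2, -0.1], [-0.3, -0.1], [-0.2, 1.1], [0.6, 0.2], [-0.6, 0.5], [0.6, -1.5], [0.4, -0.4], [-0.0, -0.6], [-0.6, 0.3], [0.1, 0.3], [-0.2, -0.1], [0.4, -0.1]]
tab [0.4575 0.2907 0.127 ] stud [ 0.5366 -0.0766  0.096 ]
```

```bash
cat > goal.py <<'E'
from h import *
psi=np.radians(8.8);stud=np.array([.5366,-.0766]);ex=np.array([np.cos(psi),np.sin(psi)]);ey=np.array([-np.sin(psi),np.cos(psi)])
def G(dx,dy,z): # TCP pose with holder offset dx,dy (m) from hung pos
    return np.r_[stud+ex*dx+ey*(.0111+dy),z]
Rg=down(psi+np.pi/2)
E
python3 - <<'E'
from goal import *
s=r.read_state();print(s['time'],s['ee_pos'],R.from_quat(s['eef_rot']).as_matrix().round(3).tolist())
print(G(0,.06,.2),G(0,.06,.1695),G(0,0,.1695))
plan(G(0,.06,.2),Rg)
E
```

```text
7.875 [0.45750292 0.29183688 0.10947292] [[0.999, 0.0, 0.049], [-0.049, -0.0, 0.999], [0.0, -1.0, -0.0]]
[ 0.52572271 -0.00633696  0.2       ] [ 0.52572271 -0.00633696  0.1695    ] [ 0.53490186 -0.06563066  0.1695    ]
delta [0.0828, -0.0905, -0.2945] rot [0.01, -11.63, 0.0] dist 0.319
```

Emit:
arm_command --deltas '[0,-0.04,0,0,0,0,0,-0.09,0,0,0,0,0.016,-0.09,-0.059,0,-2.3,0,0.032,-0.09,-0.118,0,-4.6,0,0.05,-0.09,-0.177,0,-7,0,0.066,-0.09,-0.236,0,-9.3,0,0.083,-0.09,-0.2945,0,-11.6,0,0.083,-0.09,-0.2945,0,-11.6,0]'

```text
time: 8.88
ee_pos: [0.5261, -0.0123, 0.1987]
eef_rot: [0.706, 0.051, -0.052, -0.705]
ft_force: [-0.6, 1.4, -2.6]
width: 0.0097
```

Run:
```python
from goal import *
v,s=snap('6',('wrist','scene','top'))
print(s['width'],s['ft_force'],R.from_quat(s['eef_rot']).as_matrix().round(3).tolist())
plan(G(0,.06,.1695),Rg)
crop('scene6','s6c',320,210,120,6); crop('top6','t6c',310,180,120,6)
```

```text
8.875 [ 0.5261 -0.0123  0.1987] 0.009697597842242707
0.009697597842242707 [-0.60790111  1.37631337 -2.62789046] [[0.99, -0.001, -0.144], [0.144, -0.001, 0.99], [-0.002, -1.0, -0.001]]
delta [0.0001, 0.0299, -0.001] rot [-0.03, 0.01, -0.03] dist 0.03
```

View pics/s6c.png

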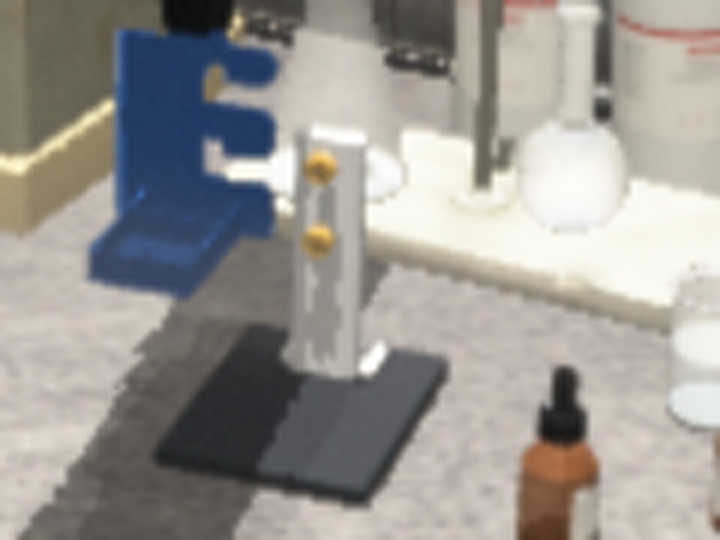

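View pics/wrist6.png

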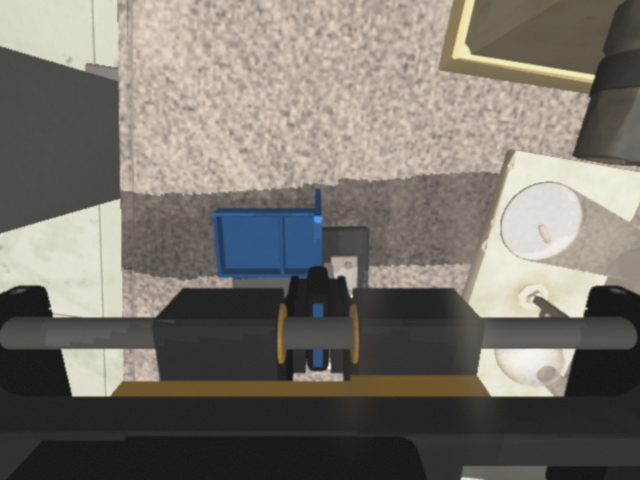

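Run:
```python
from h import *
import io,contextlib
with contextlib.redirect_stdout(io.StringIO()):
    import joint as J
v=pickle.load(open('v6.pkl','rb'))
V=v['wrist']
p=J.p
for m in [(75,55,14),(26,18,148),(36,18,148)]:
    w=J.world(p[:3],np.array(m)/1e3)
    print(m,proj(V['intrinsics'],J.Tc(V,p[6:]),w)[::-1].round(1),proj(V['intrinsics'],V['T'],w)[::-1].round(1))
for c in('scene','top'):
    print(c,[proj(v[c]['intrinsics'],v[c]['world_from_camera'],J.world(p[:3],np.array(m)/1e3))[::-1].round(1).tolist() for m in [(13.4,0,136),(13.4,0,96),(-75,-55,14),(75,-55,14),(-75,55,14)]])
    # holder
    s=None
# TCP at v6
from goal import *
tcp=np.array([.5261,-.0123,.1987]);hy=0.0011
yaw=np.radians(8.5);ex=np.array([np.cos(yaw),np.sin(yaw),0]);ey=np.array([-np.sin(yaw),np.cos(yaw),0])
def Hp(x,y,z): return tcp+ex*(x-.039)+ey*(y-.0011)+np.array([0,0,z-.1095])
for c in('scene','top'):
    print(c,'holder',[proj(v[c]['intrinsics'],v[c]['world_from_camera'],Hp(*np.array(m)/1e3))[::-1].round(1).tolist() for m in [(37,42,102),(37,42,0),(37,-42,102),(37,-42,0),(-41,26.5,18),(-41,-26.5,0)]])
crop('wrist6','w6c',280,180,120,6)
```

```text
(75, 55, 14) [369.7 226. ] [370.  227.7]
(26, 18, 148) [327.1 321.5] [326.1 326.1]
(36, 18, 148) [341.  321.4] [340.4 326. ]
scene [[373.1, 238.0], [372.7, 250.2], [380.7, 291.1], [395.0, 269.0], [344.9, 284.4]]
top [[365.2, 244.5], [364.7, 250.9], [372.2, 287.6], [382.5, 253.5], [342.1, 279.8]]
scene holder [[340.4, 215.1], [340.1, 246.0], [367.0, 219.1], [366.2, 250.4], [335.6, 251.7], [352.5, 260.2]]
top holder [[336.4, 226.5], [336.1, 243.4], [360.2, 232.4], [358.9, 249.2], [333.9, 259.4], [348.5, 266.0]]
```

View pics/w6c.png

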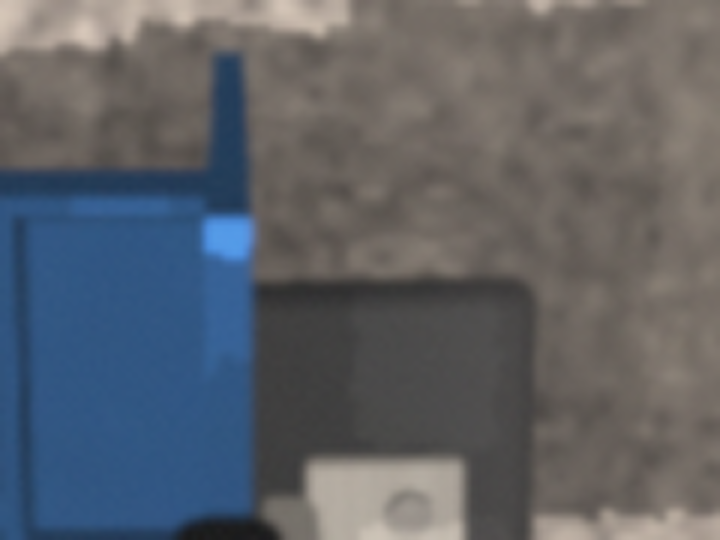

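View pics/t6c.png

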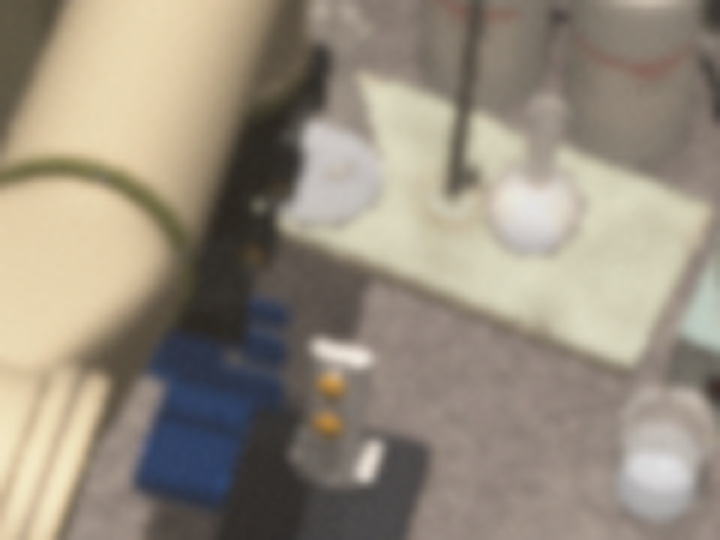

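Emit:
arm_command --deltas '[0,0.015,-0.001,0,0,0,0,0.03,-0.001,0,0,0,0,0.03,-0.001,0,0,0]'

```text
time: 9.4
ee_pos: [0.5248, -0.0068, 0.1678]
eef_rot: [-0.705, -0.053, 0.056, 0.705]
ft_force: [-0.9, 0.3, -1.4]
width: 0.0097
```

Run:
```python
from goal import *
s=r.read_state();print(s['time'],s['ee_pos'],s['ft_force'])
plan(G(0,.06,.1695),Rg);plan(G(0,.035,.1695),Rg)
```

```text
9.4 [ 0.52484106 -0.00684526  0.16775113] [-0.89471558  0.27640768 -1.39762422]
delta [0.0009, -0.0018, 0.0004] rot [-0.04, 0.04, -0.17] dist 0.002
delta [0.0009, -0.0018, -0.0246] rot [-0.04, 0.04, -0.17] dist 0.025
```

Emit:
arm_command --deltas '[0.0008,-0.0018,-0.012,0,0,0,0.0008,-0.0018,-0.022,0,0,0,0.0008,-0.0018,-0.022,0,0,0,0.0008,-0.0018,-0.022,0,0,0]'

```text
time: 9.9
ee_pos: [0.5302, -0.0288, 0.1715]
eef_rot: [-0.705, -0.054, 0.054, 0.705]
ft_force: [-0.5, -0.2, -3.1]
width: 0.0093
```

Run:
```python
from goal import *
v,s=snap('7',('scene','top'));print(s['ft_force'],s['torque'])
plan(G(0,.02,.1695),Rg)
crop('scene7','s7c',330,200,80,8); crop('top7','t7c',320,200,80,8)
```

```text
9.9 [ 0.5302 -0.0288  0.1715] 0.00934998185089551
[-0.52872267 -0.2323232  -3.11713202] [ 0.03418146 -0.16003162  0.01008069]
delta [-0.001, 0.002, -0.0174] rot [-0.0, 0.0, 0.01] dist 0.018
```

View pics/s7c.png

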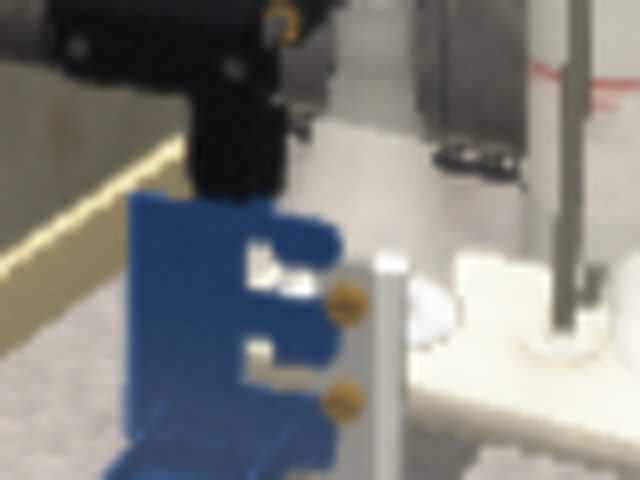

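View pics/t7c.png

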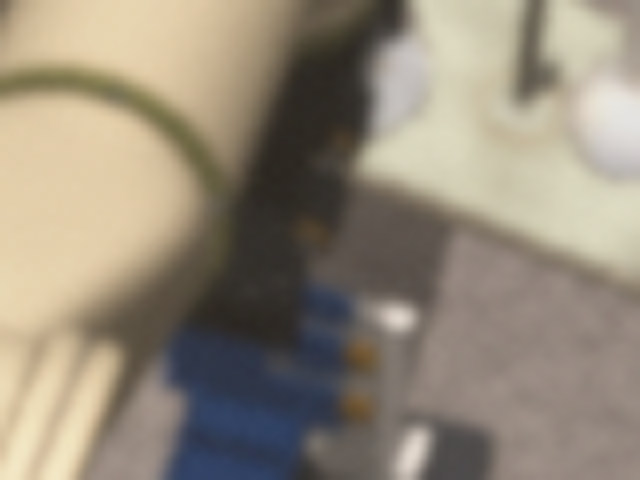

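Emit:
arm_command --deltas '[-0.001,0.002,0,0,0,0,-0.001,0.002,-0.006,0,0,0,-0.001,0.002,-0.012,0,0,0,-0.001,0.002,-0.0174,0,0,0,-0.001,0.002,-0.0174,0,0,0,-0.001,0.002,-0.0174,0,0,0]'

```text
time: 10.75
ee_pos: [0.5318, -0.0461, 0.1694]
eef_rot: [-0.705, -0.054, 0.054, 0.705]
ft_force: [-0.6, 0.7, -3.5]
width: 0.0093
```

Run:
```python
from goal import *
v,s=snap('8',('scene',));print(s['ft_force'],s['torque'])
plan(G(0,.0,.1695),Rg)
crop('scene8','s8c',330,200,80,8)
```

```text
10.75 [ 0.5318 -0.0461  0.1694] 0.009290655463378197
[-0.63973045  0.74699081 -3.53552969] [ 0.00517135 -0.1996226   0.03903997]
delta [0.0001, -0.0001, -0.0199] rot [-0.0, -0.0, 0.0] dist 0.02
```

View pics/s8c.png

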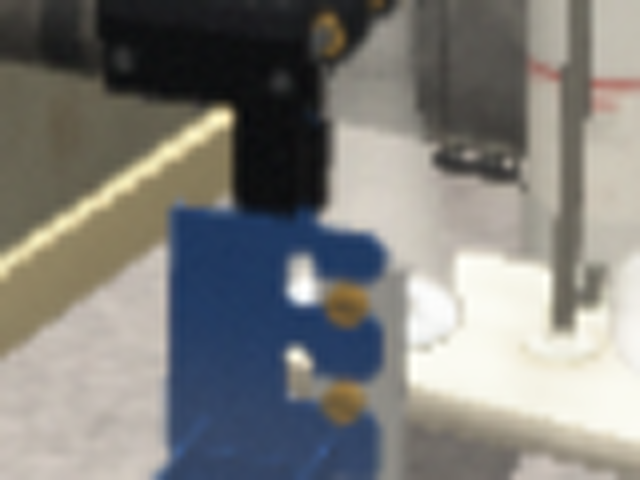

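Emit:
arm_command --deltas '[0,0,-0.006,0,0,0,0,0,-0.012,0,0,0,0,0,-0.018,0,0,0,0,0,-0.02,0,0,0,0,0,-0.02,0,0,0,0,0,-0.02,0,0,0]'

```text
time: 11.55
ee_pos: [0.5349, -0.0657, 0.1694]
eef_rot: [-0.705, -0.054, 0.054, 0.705]
ft_force: [0.4, -0.3, -2.6]
width: 0.0094
```

Run:
```python
from goal import *
v,s=snap('9',('scene',));print(s['ft_force'],s['torque'])
plan(G(0,.0,.1695),Rg)
crop('scene9','s9c',330,200,80,8)
```

```text
11.55 [ 0.5349 -0.0657  0.1694] 0.009446289439985092
[ 0.35398761 -0.25372205 -2.62263758] [ 0.00841671 -0.17754169  0.06639409]
delta [0.0, -0.0001, 0.0001] rot [0.0, 0.0, 0.01] dist 0.0
```

View pics/s9c.png

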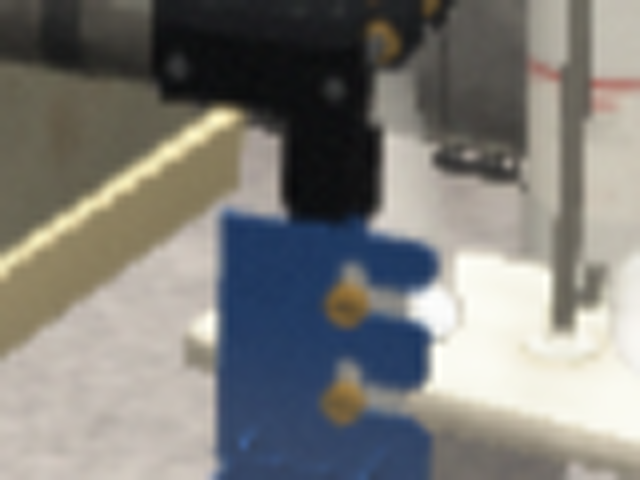

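Emit:
arm_command --deltas '[0,0.003,0,0,0,0,0,0.006,0,0,0,0,0,0.009,0,0,0,0,0,0.01,0,0,0,0,0,0.01,0,0,0,0]'

```text
time: 12.22
ee_pos: [0.5349, -0.066, 0.1594]
eef_rot: [0.705, 0.054, -0.054, -0.705]
ft_force: [-0.3, 0.9, -3.2]
width: 0.0093
```

Run:
```python
from goal import *
v,s=snap('10',('scene',));print(s['ft_force'],s['torque'])
plan(G(0,.0,.1595),Rg)
crop('scene10','s10c',330,200,80,8)
```

```text
12.225 [ 0.5349 -0.066   0.1594] 0.009334751972210602
[-0.29045606  0.86083014 -3.21931003] [-0.06318306 -0.11828032  0.01166292]
delta [0.0, -0.0001, 0.0004] rot [0.01, -0.02, 0.01] dist 0.0
```

View pics/s10c.png

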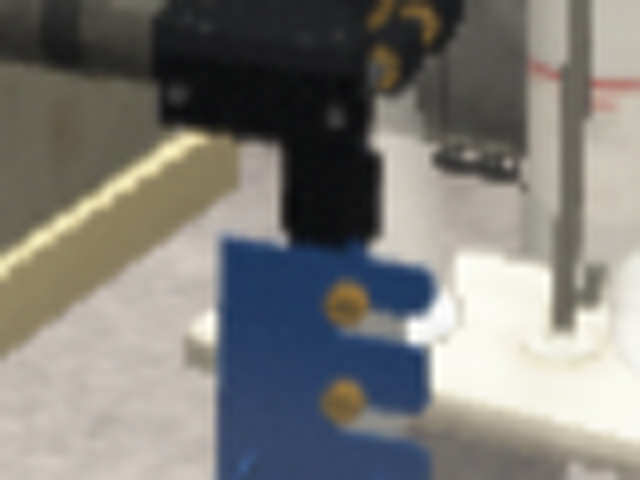

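Emit:
arm_command --deltas '[0,0.001,0,0,0,0,0,0.002,0,0,0,0,0,0.002,0,0,0,0]'

```text
time: 12.65
ee_pos: [0.5353, -0.0659, 0.1587]
eef_rot: [0.705, 0.054, -0.054, -0.705]
ft_force: [-4.9, -0.7, 11.1]
width: 0.0095
```

Run:
```python
from goal import *
s=r.read_state();print(s['ee_pos'],s['ft_force'],s['torque'])
```

```text
[ 0.53529788 -0.06589453  0.15872799] [-4.90806695 -0.70696728 11.07143466] [ 0.03234608  1.02281402 -0.0538918 ]
```

Emit:
arm_command --deltas '[0,-0.001,0,0,0,0,0,-0.001,0,0,0,0]'

```text
time: 12.9
ee_pos: [0.5351, -0.0659, 0.1589]
eef_rot: [0.705, 0.054, -0.054, -0.705]
ft_force: [-1.8, 0.5, 5.1]
width: 0.0098
```

Emit:
arm_command --deltas '[0,0,0,0,0,0,0,0,0,0,0,0,0,0,0,0,0,0,0,0,0,0,0,0,0,0,0,0,0,0]' --hand 0.7

```text
time: 13.52
ee_pos: [0.5349, -0.066, 0.1584]
eef_rot: [0.705, 0.054, -0.054, -0.705]
ft_force: [-0.8, 0.3, -0.3]
width: 0.0517
```

Run:
```python
from goal import *
v,s=snap('11',('scene','wrist'));print(s['ft_force'],s['torque'],s['width'])
crop('scene11','s11c',330,200,80,8)
```

```text
13.525 [ 0.5349 -0.066   0.1584] 0.05171993428894211
[-0.83537516  0.33135983 -0.296065  ] [-0.08252831 -0.13837123 -0.01123478] 0.05171993428894211
```

View pics/s11c.png

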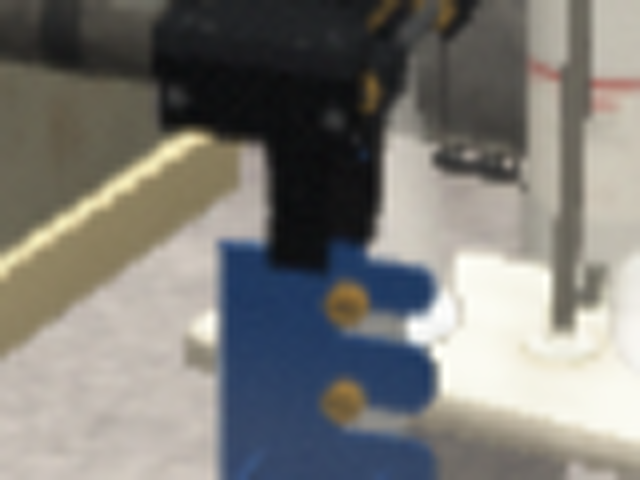

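View pics/wrist11.png

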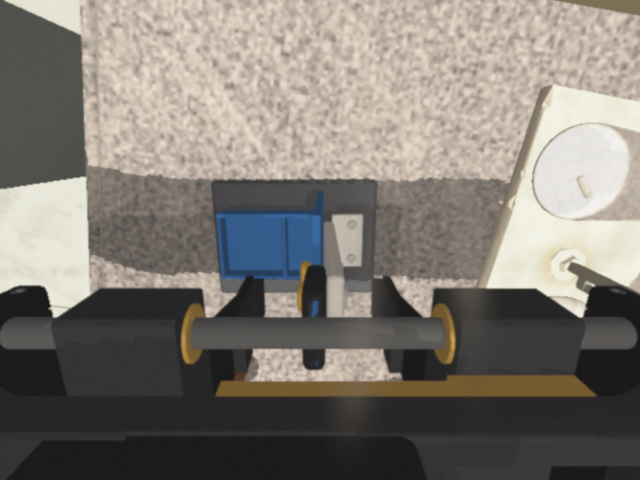

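Emit:
arm_command --deltas '[0,-0.03,0,0,0,0,0,-0.09,0,0,0,0,0,-0.1,0,0,0,0,0,-0.1,0,0,0,0]'

```text
time: 14.12
ee_pos: [0.5351, -0.0661, 0.2587]
eef_rot: [0.705, 0.054, -0.054, -0.705]
ft_force: [-0.7, -0.1, 0.1]
width: 0.0613
```

Run:
```python
from goal import *
v,s=snap('12',('scene','wrist'));print(s['joint_positions'].round(2))
plan([.42,-.31,.25],down(psi))
crop('scene12','s12c',330,200,80,8)
```

```text
14.125 [ 0.5351 -0.0661  0.2587] 0.06126183834494093
[ 0.79  0.21 -0.85  1.6   0.16  1.4   0.07]
delta [-0.1502, 0.0072, -0.2236] rot [0.06, 89.97, -0.09] dist 0.269
```

View pics/s12c.png

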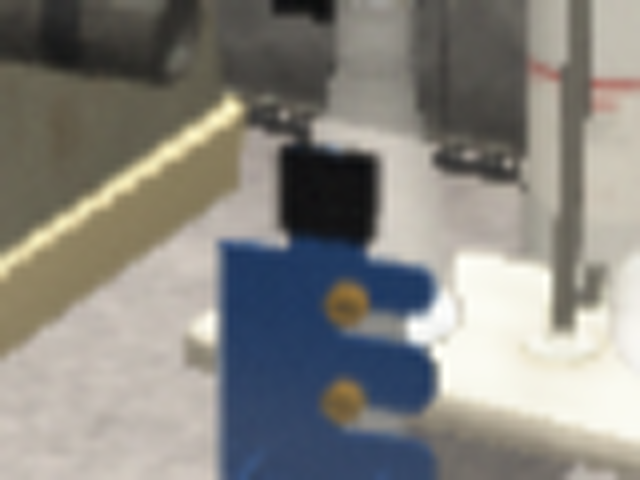

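View pics/wrist12.png

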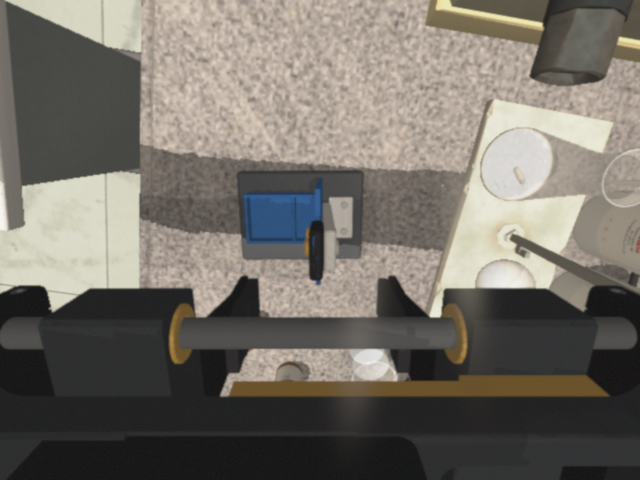

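Emit:
arm_command --deltas '[-0.02,0.0,-0.025,0,10,0,-0.04,0,-0.05,0,20,0,-0.06,0,-0.08,0,30,0,-0.08,0,-0.11,0,40,0,-0.1,0,-0.14,0,50,0,-0.12,0,-0.17,0,60,0,-0.135,0.007,-0.2,0,70,0,-0.15,0.007,-0.2236,0,80,0]'

```text
time: 15.22
ee_pos: [0.4193, -0.3108, 0.2492]
eef_rot: [-0.573, 0.415, -0.412, 0.574]
ft_force: [0.9, 1.0, -0.3]
width: 0.0611
```

Emit:
arm_command --deltas '[0,0,0,0,10,0,0,0,0,0,10,0,0,0,0,0,10,0]'

```text
time: 15.6
ee_pos: [0.4207, -0.3093, 0.2507]
eef_rot: [0.538, -0.459, 0.459, -0.538]
ft_force: [-0.1, 0.6, 0.3]
width: 0.0606
```

Run:
```python
from goal import *
v,s=snap('13',('wrist',));print(s['joint_positions'].round(2))
for n in ["dropper_1_mid"]:
    print(n,[(b['centre'],b['conf']) for b in r.boxes_of(v['wrist'],n)])
```

```text
15.6 [ 0.4207 -0.3093  0.2507] 0.06064244384213619
[ 1.04  0.13 -0.54  1.66  0.07  1.37 -0.92]
dropper_1_mid []
```

View pics/wrist13.png

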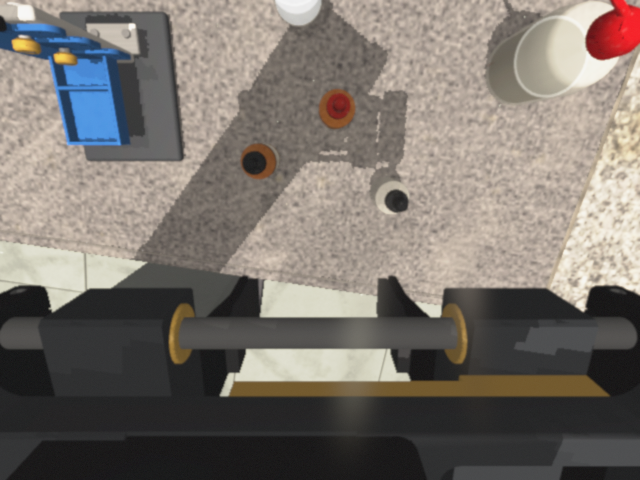

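Emit:
arm_command --deltas '[0,0.02,0.025,0,0,0,0,0.04,0.05,0,0,0,0,0.04,0.05,0,0,0,0,0.04,0.05,0,0,0]'

```text
time: 16.2
ee_pos: [0.4699, -0.3024, 0.2118]
eef_rot: [0.537, -0.46, 0.46, -0.537]
ft_force: [0.4, -0.2, 0.1]
width: 0.0608
```

Run:
```python
from goal import *
v,s=snap('14',('wrist',));print(R.from_quat(s['eef_rot']).as_matrix().round(3).tolist())
for n in ["dropper_1_mid"]:
    print(n,[(b['centre'],b['conf']) for b in r.boxes_of(v['wrist'],n)])
crop('wrist14','w14c',230,110,160,5);crop('wrist13','w13c',280,60,100,6)
```

```text
16.2 [ 0.4699 -0.3024  0.2118] 0.06083241907707825
[[0.154, -0.0, 0.988], [-0.988, -0.0, 0.154], [0.0, -1.0, -0.0]]
dropper_1_mid [([159.0, 337.3], 0.69)]
```

View pics/w14c.png

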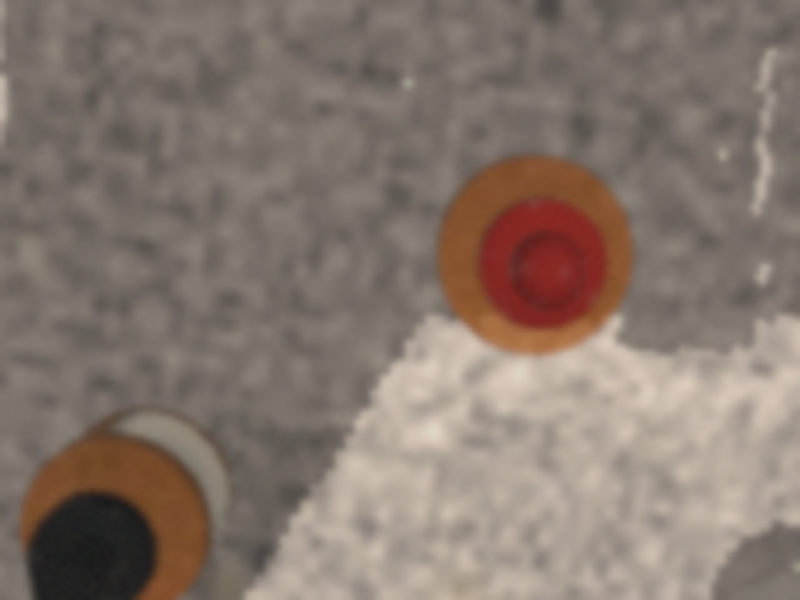

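View pics/w13c.png

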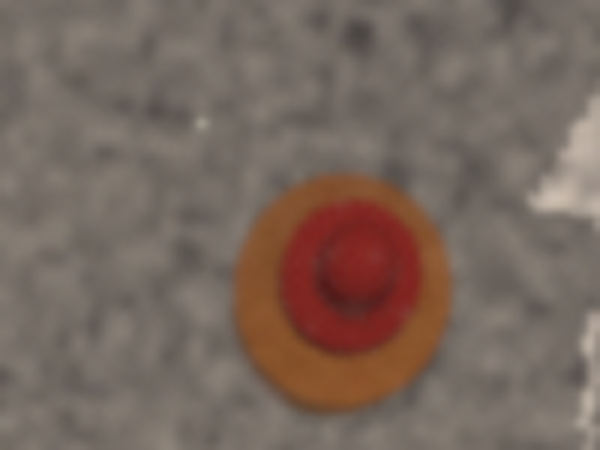

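Run:
```python
from goal import *
import io,contextlib
with contextlib.redirect_stdout(io.StringIO()):
    import joint as J
O={'13':[(339.7,104.7),(338.3,106),(337.2,108.7)],'14':[(339.8,163.6),(338.6,162.6),(337.2,160.8)]}
V={k:pickle.load(open('v%s.pkl'%k,'rb'))['wrist'] for k in O}
for i,z in enumerate((.094,.07,.05)):
    for nm,f in(('raw',lambda v:v['T']),('cor',lambda v:J.Tc(v,J.p[6:]))):
        rr=[ray(V[k]['intrinsics'],f(V[k]),O[k][i][::-1]) for k in O]
        print(z,nm,tri(rr)[0].round(4),[atz(q,z)[:2].round(4).tolist() for q in rr])
s=r.read_state();print(s['ee_pos'])
```

```text
0.094 raw [ 0.53   -0.311   0.0817] [[0.5288, -0.3105], [0.5307, -0.31]]
0.094 cor [ 0.5298 -0.31    0.0871] [[0.5292, -0.3097], [0.5302, -0.3095]]
0.07 raw [ 0.5301 -0.3105  0.069 ] [[0.5299, -0.3104], [0.5301, -0.3106]]
0.07 cor [ 0.5298 -0.3096  0.0744] [[0.5302, -0.3097], [0.5296, -0.31]]
0.05 raw [ 0.5301 -0.3109  0.0407] [[0.5293, -0.3106], [0.5306, -0.3104]]
0.05 cor [ 0.5298 -0.3101  0.046 ] [[0.5294, -0.3099], [0.53, -0.3099]]
[ 0.4698374  -0.30282273  0.21222919]
```

Emit:
arm_command --deltas '[0.008,0,0.029,0,0,0,0.0164,0,0.0584,0,0,0,0.0164,0.01,0.0584,0,0,0,0.0164,0.05,0.0584,0,0,0,0.0164,0.09,0.0584,0,0,0,0.0164,0.13,0.0584,0,0,0,0.0164,0.15,0.0584,0,0,0,0.0164,0.15,0.0584,0,0,0]' --hand 0.75

```text
time: 17.3
ee_pos: [0.5294, -0.3096, 0.0608]
eef_rot: [0.537, -0.461, 0.46, -0.537]
ft_force: [0.1, -0.3, 1.4]
width: 0.0655
```

Run:
```python
from goal import *
v,s=snap('15',('wrist',))
plan([.53,-.31,.03],down(psi))
```

```text
17.3 [ 0.5294 -0.3096  0.0608] 0.06546372866456772
delta [0.0, 0.0322, -0.0004] rot [-0.02, -0.04, 0.03] dist 0.032
```

View pics/wrist15.png

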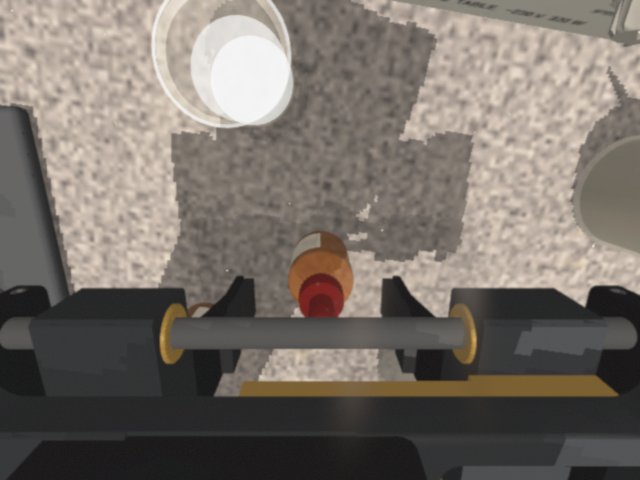

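Emit:
arm_command --deltas '[0,0.015,0,0,0,0,0,0.031,0,0,0,0,0,0.031,0,0,0,0]'

```text
time: 17.73
ee_pos: [0.5294, -0.3091, 0.0288]
eef_rot: [0.537, -0.461, 0.459, -0.537]
ft_force: [0.3, -0.3, -0.0]
width: 0.0653
```

Emit:
arm_command --deltas '[0,0,0,0,0,0,0,0,0,0,0,0,0,0,0,0,0,0,0,0,0,0,0,0,0,0,0,0,0,0]' --hand 0 --grip_force 15

```text
time: 18.35
ee_pos: [0.5305, -0.3097, 0.0307]
eef_rot: [0.537, -0.46, 0.46, -0.537]
ft_force: [0.4, 0.2, 2.3]
width: 0.036
```

Run:
```python
from goal import *
v,s=snap('16',('wrist',));print(s['ft_force'])
```

```text
18.35 [ 0.5305 -0.3097  0.0307] 0.03602628383518907
[0.35815616 0.19611788 2.3408493 ]
```

View pics/wrist16.png

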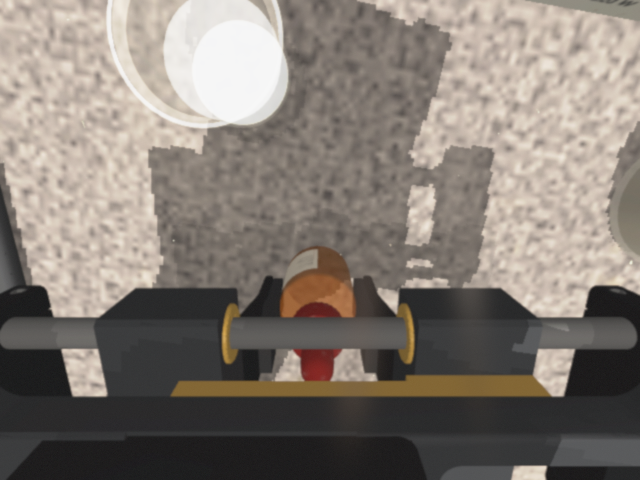

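Run:
```python
from h import *
crop('wrist12','w12c',230,160,120,6);crop('wrist13','w13d',0,0,200,4)
```

```text
(no output)
```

View pics/w12c.png

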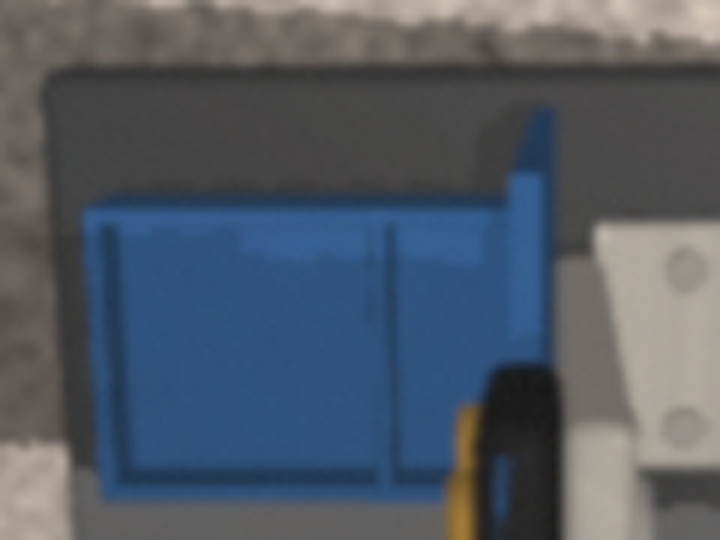

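View pics/w13d.png

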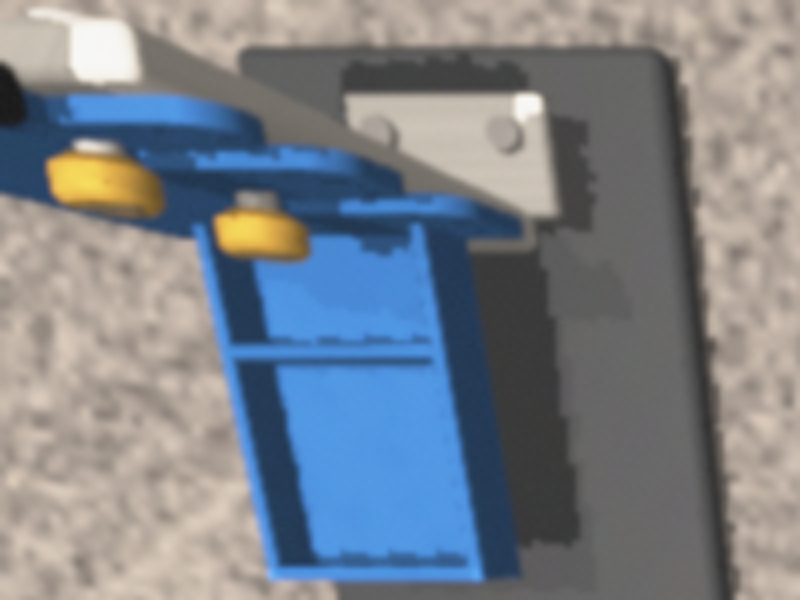

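Run:
```python
from goal import *
import io,contextlib
with contextlib.redirect_stdout(io.StringIO()):
    import joint as J
O={'12':[(244.2,195.3),(247.2,243),(295,195.3),(294.2,242)],'13':[(67.5,144.3),(120.8,144.5),(57.5,88),(108,88)]}
V={k:pickle.load(open('v%s.pkl'%k,'rb'))['wrist'] for k in O}
P=[]
for i in range(4):
    rr=[ray(V[k]['intrinsics'],J.Tc(V[k],J.p[6:]),O[k][i][::-1]) for k in O]
    t,e=tri(rr);print(t.round(4),np.round(e,1),[atz(q,.066)[:2].round(4).tolist() for q in rr])
    P.append([atz(q,.066)[:2] for q in rr])
P=np.array(P);print('mean',P.mean(0).round(4),P.mean((0,1)).round(4))
pk=stud+ex*(-.0535)+ey*.010;print('model pocket',pk.round(4))
s=r.read_state();print(s['time'],s['ee_pos'])
plan(np.r_[pk-ex*.001,.26],down(psi))
```

```text
[ 0.4543 -0.0552  0.0733] [0.7 0.7] [[0.4537, -0.0566], [0.4527, -0.05]]
[ 0.4624 -0.1064  0.0732] [0.7 0.7] [[0.462, -0.1088], [0.4609, -0.1024]]
[ 0.5054 -0.0473  0.0719] [1.7 1.7] [[0.5069, -0.0484], [0.5038, -0.043]]
[ 0.5122 -0.0965  0.0764] [1.1 1.1] [[0.5131, -0.0998], [0.5115, -0.0904]]
mean [[ 0.4839 -0.0784]
 [ 0.4822 -0.0714]] [ 0.4831 -0.0749]
model pocket [ 0.4822 -0.0749]
18.4 [ 0.53058598 -0.30974332  0.03068254]
delta [-0.2394, -0.2294, -0.0129] rot [-0.02, -0.02, 0.03] dist 0.332
```

Emit:
arm_command --deltas '[0,-0.03,0,0,0,0,0,-0.09,0,0,0,0,0,-0.15,0,0,0,0,0,-0.21,0,0,0,0,-0.05,-0.229,-0.003,0,0,0,-0.1,-0.229,-0.006,0,0,0,-0.15,-0.229,-0.009,0,0,0,-0.2,-0.229,-0.011,0,0,0]'

```text
time: 19.4
ee_pos: [0.4883, -0.1119, 0.2593]
eef_rot: [0.537, -0.46, 0.46, -0.537]
ft_force: [1.6, 0.8, -0.4]
width: 0.0358
```

Emit:
arm_command --deltas '[-0.025,0,-0.001,0,0,0,-0.0394,0,-0.002,0,0,0,-0.0394,0,-0.002,0,0,0,-0.0394,0,-0.002,0,0,0]'

```text
time: 19.9
ee_pos: [0.4811, -0.0765, 0.2592]
eef_rot: [0.536, -0.461, 0.461, -0.536]
ft_force: [-0.0, -0.5, -1.0]
width: 0.0354
```

Run:
```python
from goal import *
v,s=snap('17',('wrist','scene'));print(s['ft_force'])
pk=stud+ex*(-.0535)+ey*.010
plan(np.r_[pk-ex*.001,.15],down(psi))
crop('scene17','s17c',300,140,160,5)
```

```text
19.9 [ 0.4811 -0.0765  0.2592] 0.03542452829748041
[-0.03219694 -0.52455927 -1.0097497 ]
delta [-0.0011, 0.1091, 0.0003] rot [0.02, -0.13, -0.02] dist 0.109
```

View pics/s17c.png

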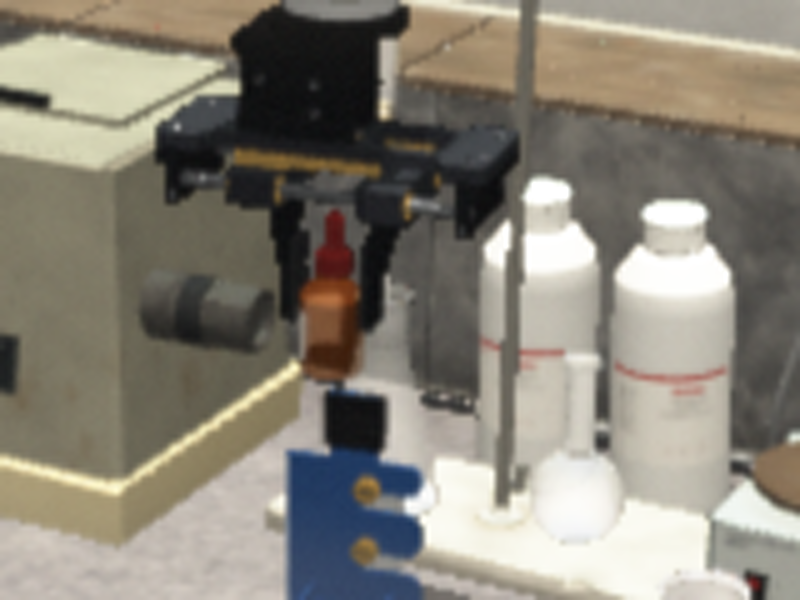

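View pics/wrist17.png

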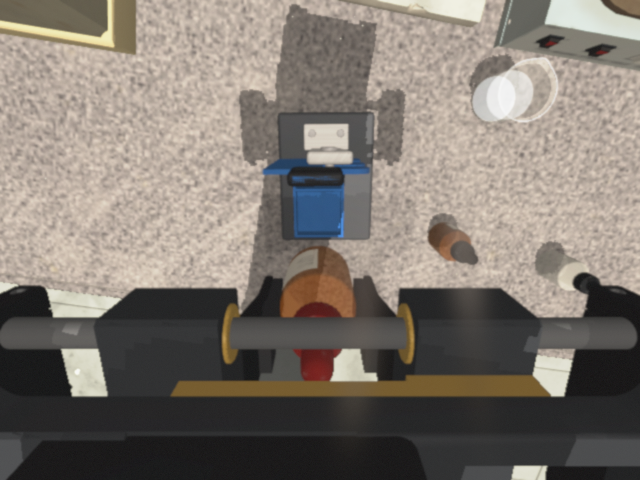

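Emit:
arm_command --deltas '[-0.001,0.03,0,0,0,0,-0.001,0.07,0,0,0,0,-0.001,0.11,0,0,0,0,-0.001,0.139,0,0,0,0,-0.001,0.139,0,0,0,0,-0.001,0.139,0,0,0,0]'

```text
time: 20.75
ee_pos: [0.4816, -0.0743, 0.1215]
eef_rot: [-0.536, 0.46, -0.461, 0.537]
ft_force: [-0.7, -0.2, 0.4]
width: 0.0357
```

Run:
```python
from goal import *
v,s=snap('18',('wrist','scene'));print(s['ft_force'])
pk=stud+ex*(-.0535)+ey*.010
plan(np.r_[pk-ex*.001,.0855],down(psi))
crop('scene18','s18c',310,180,120,6)
```

```text
20.75 [ 0.4816 -0.0743  0.1215] 0.03566553024883981
[-0.69777746 -0.21476418  0.40869186]
delta [0.0007, 0.0363, -0.0008] rot [-0.12, -0.04, 0.06] dist 0.036
```

View pics/s18c.png

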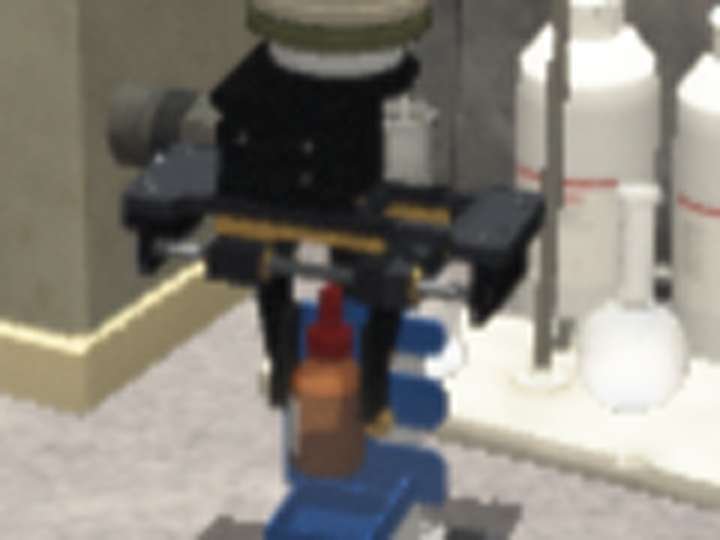

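View pics/wrist18.png

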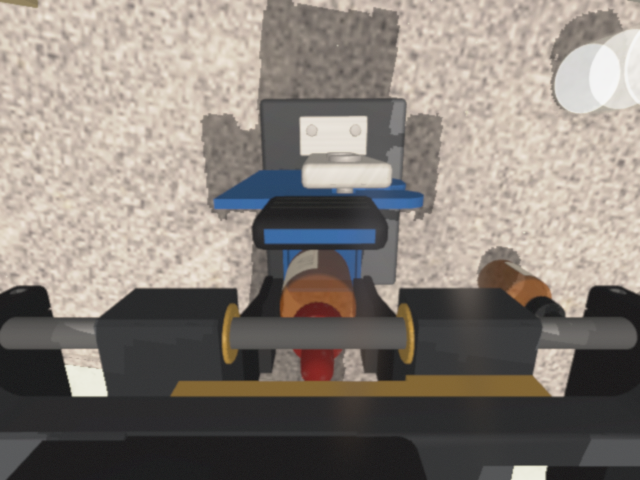

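Emit:
arm_command --deltas '[0.001,0.008,-0.001,0,0,0,0.001,0.016,-0.001,0,0,0,0.001,0.024,-0.001,0,0,0,0.001,0.031,-0.001,0,0,0,0.001,0.033,-0.001,0,0,0,0.001,0.033,-0.001,0,0,0]'

```text
time: 21.6
ee_pos: [0.48, -0.075, 0.0873]
eef_rot: [-0.537, 0.46, -0.46, 0.537]
ft_force: [-0.0, 0.3, -0.1]
width: 0.036
```

Run:
```python
from goal import *
v,s=snap('19',('wrist','scene'));print(s['ft_force'])
crop('scene19','s19c',310,180,120,6)
```

```text
21.6 [ 0.48   -0.075   0.0873] 0.035981977710158444
[-0.01782746  0.33850595 -0.14757431]
```

View pics/s19c.png

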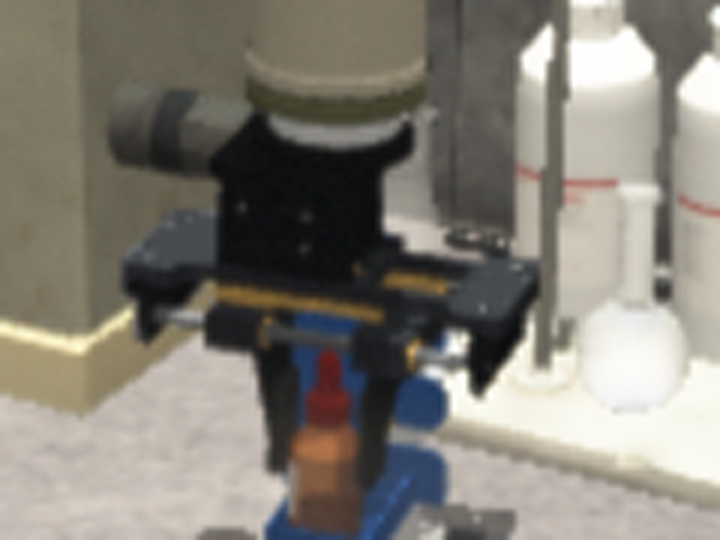

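View pics/wrist19.png

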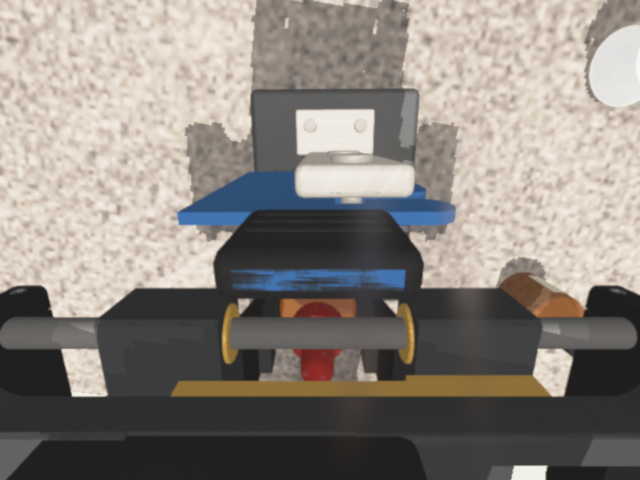

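Emit:
arm_command --deltas '[0,0.0015,0.001,0,0,0,0,0.0025,0.001,0,0,0,0,0.0025,0.001,0,0,0]'

```text
time: 22.08
ee_pos: [0.481, -0.0749, 0.0848]
eef_rot: [0.537, -0.46, 0.46, -0.537]
ft_force: [0.9, -0.1, -0.7]
width: 0.036
```

Emit:
arm_command --deltas '[0,0.0015,0,0,0,0,0,0.0015,0,0,0,0]'

```text
time: 22.32
ee_pos: [0.4809, -0.0749, 0.0833]
eef_rot: [0.537, -0.46, 0.46, -0.537]
ft_force: [-0.5, -0.9, -1.1]
width: 0.0356
```

Run:
```python
from goal import *
s=r.read_state();print(s['ee_pos'],s['ft_force'],s['torque'])
```

```text
[ 0.48092164 -0.07493188  0.08325767] [-0.54003196 -0.89185634 -1.14075767] [ 0.02651781  0.01179116 -0.05452341]
```

Emit:
arm_command --deltas '[0,0.001,0,0,0,0,0,0.001,0,0,0,0,0,0.001,0,0,0,0]'

```text
time: 22.7
ee_pos: [0.481, -0.0749, 0.0824]
eef_rot: [0.537, -0.46, 0.46, -0.537]
ft_force: [-0.0, 0.9, -0.6]
width: 0.0357
```

Run:
```python
from goal import *
v,s=snap('20',('scene',));print(s['ft_force'])
crop('scene20','s20c',330,220,80,8)
```

```text
22.7 [ 0.481  -0.0749  0.0824] 0.035721337507994486
[-0.03046943  0.93693456 -0.58655419]
```

View pics/s20c.png

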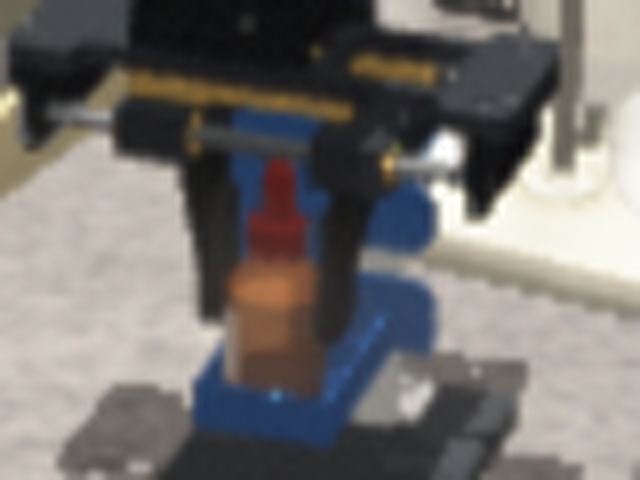

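Emit:
arm_command --deltas '[0,0,0,0,0,0,0,0,0,0,0,0,0,0,0,0,0,0,0,0,0,0,0,0,0,0,0,0,0,0]' --hand 0.7

```text
time: 23.38
ee_pos: [0.481, -0.0749, 0.0824]
eef_rot: [0.537, -0.46, 0.46, -0.537]
ft_force: [-1.0, 0.0, 0.9]
width: 0.0605
```

Run:
```python
from goal import *
v,s=snap('21',('scene','wrist'));print(s['ft_force'],s['width'])
crop('scene21','s21c',330,220,80,8)
```

```text
23.375 [ 0.481  -0.0749  0.0824] 0.06049584379473138
[-0.9821006   0.01325353  0.93085549] 0.06049584379473138
```

View pics/s21c.png

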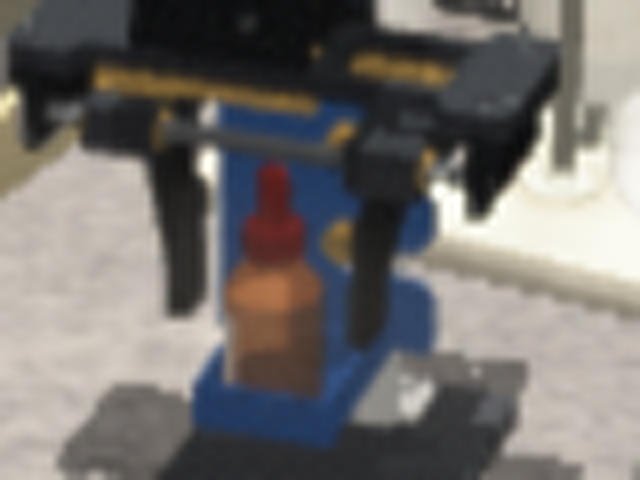

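View pics/wrist21.png

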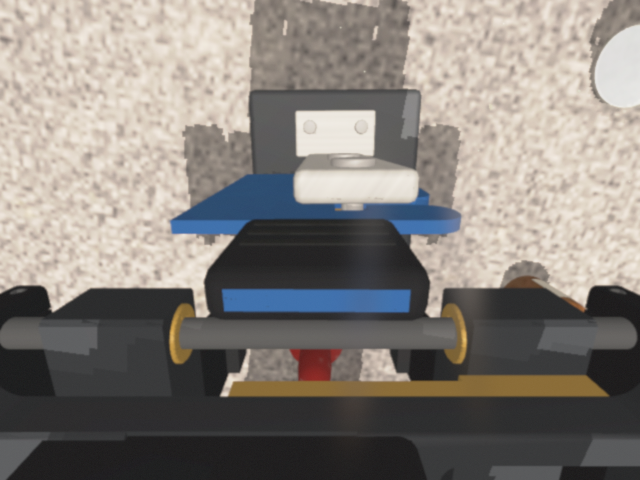

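Emit:
arm_command --deltas '[0,-0.005,-0.002,0,0,0,0,-0.025,-0.003,0,0,0,0,-0.065,-0.003,0,0,0,0,-0.11,-0.003,0,0,0,0,-0.16,-0.02,0,0,0,0,-0.18,-0.06,0,0,0,0,-0.18,-0.09,0,0,0,0,-0.18,-0.09,0,0,0]'

```text
time: 24.48
ee_pos: [0.3909, -0.0893, 0.2631]
eef_rot: [0.537, -0.46, 0.462, -0.536]
ft_force: [1.2, 0.4, 0.0]
width: 0.0608
```

Run:
```python
from goal import *
v,s=snap('22',('scene','wrist','top'));print(s['ft_force'],s['width'])
crop('scene22','s22c',330,200,80,8)
```

```text
24.475 [ 0.3909 -0.0893  0.2631] 0.06084465909892229
[1.16946981 0.38008784 0.00579877] 0.06084465909892229
```

View pics/s22c.png

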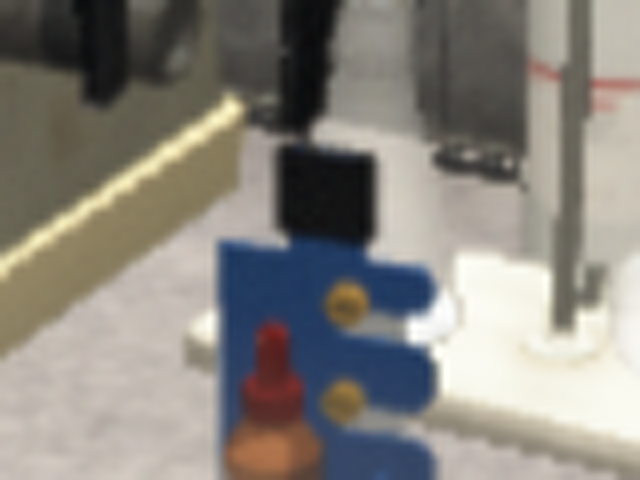

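View pics/wrist22.png

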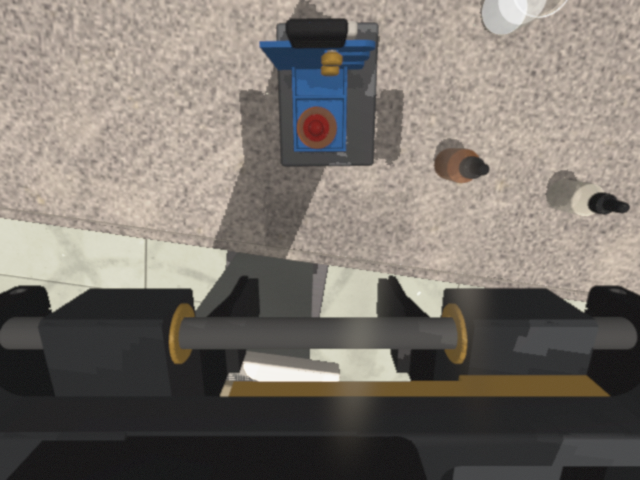

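Run:
```python
from h import *
s=r.read_state();print(s['time']);print(r.close_job())
```

```text
24.625
the job is handed in; nothing more can be done
None
```

The blue holder hangs on both studs, and the red-capped dropper bottle stands in it. I handed the job in at 24.6 s of the 69 s limit; no verdict was reported.

- **Holder:** I gripped it by the tab and slid it in from the stand's left. It went in without measurable contact force, and I let it down about 10 mm. The studs then pushed back with about 11 N, and I backed off 1 mm before releasing. In the scene picture taken after the bottle was in, both brass heads still sit at the upward ends of the slots.
- **Bottle:** The last wrist picture shows it upright inside the fence. It stands within about 4–5 mm of the middle of its place, against the 12 mm allowed.
- **Other things:** I saw no contact with the other bottles, the beaker or the wash bottle. The last wrist picture shows the two black-capped bottles and the beaker standing; I did not measure any of them again. The gripper is clear of everything.

**Checks that disagreed:**
- The wrist camera gave heights 5–8 mm too low. I fitted a correction for it; the pictures taken at the stud and pocket then agreed to about 1–3 mm.
- I felt no clear contact when lowering the bottle onto the shelf. The holder leans forward by an estimated 2–3 degrees, which lowers the shelf slightly, so the bottle may have dropped 1–2 mm on release.
- The detector missed the red bottle in one wrist picture, so I located it from its outline in two views.

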